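# Fetch the sensor head from behind two standing parts

### The job

The round black sensor head is kept at the back of the aluminium storage board, behind the steel feedthrough rod and the mirror mount that stand in its way. First set these two upright in the steel side tray, then put the sensor head face up on the middle of the test plate, and only after that return each of the two to the very pad on the board where it stood before, upright and centred. Leave the riser block and the black cap on the board where they are.

Things in the scene. Friction and masses are not known exactly. Their poses are not given: they have to be found in the camera images.
- feedthrough: Steel feedthrough rod standing upright, 0.16 kg: shank 24 mm in diameter for the lower 62 mm, then a 21 mm brass-coloured head to 82 mm and three thin brass pins to 96 mm. Grip the shank. Origin: underside centre, z up. Starts on one of the two front-row pads of the board; that is its own place.
- mirror_mount: Black mirror mount standing on edge, 50 mm tall, round mirror on one face, 0.09 kg. Plates 20 mm thick (local x -13 to +7 mm), 50 mm wide (local y -25 to +25); mirror reaches x = -18, two knobs x = +20 mm. Grip across the 50 mm (local y, at the start along the board's x), upper 30 mm. Origin: underside centre, z up. Starts on a front-row pad, its own place.
- sensor_head: Round black sensor head lying face up, 0.08 kg: cylinder 44 mm in diameter, 20 mm high (23 with the light ring on top); an 8 mm thick stem sticks out along local -y to 34 mm from the axis, at 10 mm height. Origin: centre of the cylinder's underside, z up. On the back pad of the board, between the cheeks (stem towards one): grip along local x, across the 44 mm.
- storage_board: Fixed aluminium plate 170 (x) x 200 (y) x 8 mm, -x to the robot; origin: underside centre. Flush grey pads, 50 mm: front row at (x, y) = (-55, -28), (-55, 28) mm, back pad (0, 0). Two cheeks beside the back pad, 34 mm long in x, 4 mm thick at y = +-42 mm, tops at 30 mm. Which part is on which front pad varies; board and side tray may swap sides of the table.
- side_tray: Fixed shallow open steel tray, 140 mm (x) by 190 mm (y), 14 mm high, walls 4 mm, inner floor 4 mm above its underside, empty at the start. Origin: centre of its underside on the worktop.
- test_plate: Fixed dark steel plate 80 x 80 mm, 10 mm thick, with a thin white disc 50 mm in diameter in the middle of its top. Origin: centre of its underside on the worktop.
- riser_block: Bystander: loose aluminium riser block, 40 x 30 x 19 mm, on a rear corner of the storage board. Origin: centre of its underside. Leave it there.
- black_cap: Bystander: loose plain black cap, 48 mm in diameter, 15 mm high (no stem, no light ring), on the other rear corner of the storage board. Origin: centre of its underside. Leave it there.
There are look-alikes about, which are no part of the job. What is meant by the feedthrough is not brown or red, and is the smaller of those in its own colour.

How it is judged:
By the outcome, as a careful person would: the job done as asked, in the order asked, and still so for the second after the job is handed in, with the robot touching nothing.
It also fails if it takes over 128 s, if anything falls off the work surface, if the arm or the gripper's body presses on something with over 40 N, if the wrist force passes 120 N, or if a joint passes its speed limit or range.

### The arm

A 6-joint arm with a two-finger parallel gripper is mounted at the origin on a cart in front of the work surface, level with it; the furniture and walls round the work are solid. World frame = base frame: x ahead of the robot, y to its left, z up, the work surface at z = 0. Lengths are in mm, angles in rad, forces in N, time in s.
With the tool pointing down it reaches from about 250 to 850 mm from the base axis. Payload 12.5 kg.
Tool frame: the origin (TCP) lies between the finger pads; the fingertips stand 19 mm ahead of it and the grasp point (between the pads) is the TCP; z points along the fingers, y is the line along which they close (so a half turn about z gives the same grasp; the last joint's range is limited). The gripper opens to 93 mm and grips with 3 to 60 N. Pads are 15 mm wide; open, the fingers measure 128 mm over their backs; the gripper's body (75 mm by 188 mm) begins 65 mm behind the grasp point.
Start: joints at [-1.377, 0.351, 1.652, -0, 1.139, -0.085], TCP at [151.381, -528.742, 213.833] pointing down, gripper open.
Joint ranges: [-2.75, 2.75], [-0.79, 2.1], [0.01, 2.65], [-1.57, 4.71], [0.07, 3.14], [-2.87, 2.87]. Speed limits (rad/s): [2.22, 2.22, 2.79, 3.14, 3.14, 3.14].

### API

Orientations are given as a unit quaternion [x, y, z, w].
In Python, from plant import ctrl gives the robot as it stands.
- The arm moves only by the shell command python3 -m jog 'ROWS' [FORCE]. ROWS is JSON, a list of rows, each an object of numbers: "x", "y", "z": the shift along the tool's x, y, z each as a share of 7.5 cm, from -1 to 1; "wx", "wy", "wz": the turn, a rotation vector about the tool's x, y, z each as a share of 0.12 rad, from -1 to 1; "claw": the opening, from 0 (shut) to 1 (fully open). A call has 1 to 10 rows; each row shifts and turns the commanded pose from where the row before left it, along the tool's axes as they then stand; what a row does not reach is not made up. A row lasts 1/12 s, in which the tool goes at most 41.7 mm and 7.16 degrees, less where a joint would pass 70% of its speed; a pose out of reach is approached as far as the arm can. A call with a number of a shift or a turn outside -1 to 1 is refused whole. A call with a gripper value outside its range is refused whole. The fingers move at their own pace and stop on an object; FORCE is the grip in N (left out, the last holds). Time passes only in rows, so rows that do not move let the fingers close. It gives the time, the measured TCP pose, the force, the opening and the grip force at its end, in the units of the state.
- ctrl.get_obs(): the state, without advancing time (a new reading comes with each control period).
- ctrl.camera(name): name is "scene" or "top"; returns the picture (400x640x3 uint8, blue, green, red); there is no depth.
- ctrl.camera_params(name): a dict with "camera_matrix" (3x3 intrinsics, pixels), "pose" (4x4, takes a point from camera to world coordinates). Camera axes: x right, y down, z forward; pixel columns grow to the right and rows downward; lengths in mm; the calibration is good to about 2 mm. A picture is of the moment at which its call begins. camera_params takes no time and is no camera call.
- ctrl.hand_in(): hands the job in; it is judged then, once.
The state is a dict: "clock": time; "joints": joint angles; "joint_vel": joint speeds; "tau": joint torques, N m; "ee_pos": TCP position; "tool_rot": TCP orientation; "force": force on the tool from outside, world axes, zero at the start; "wrist_torque": the same for the moment, N m; "finger_gap": finger opening in mm; "gripper_force": force on a finger pad.
Only numpy, scipy, OpenCV 4.12 (cv2) and the standard library are available. Lean on these libraries where they do the work, as an engineer would, in place of code of your own. Each camera call takes 0.05 s, during which the arm holds its last target. There are 200 camera calls.

## Working session

There is one attempt and no reset: what is moved stays moved. The work goes in short steps, Python scripts to look and compute and a shell command to move; the robot and the scene stay as the last step left them, time stands still between calls to the robot, and variables do not carry over. Pictures are saved under pics/ and viewed, at most 16 in all, crops included, and the job is handed in when it is done.

```bash
mkdir -p pics; ls; python3 - <<'E'
from plant import ctrl
import cv2
for n in("scene","top"):
    im=ctrl.camera(n); cv2.imwrite(f"pics/{n}0.png",im)
    p=ctrl.camera_params(n); print(n,p["camera_matrix"],p["pose"])
o=ctrl.get_obs(); print(o)
E
```

```text
pics
scene [[367.85335782   0.         318.50320702]
 [  0.         367.85335782 204.15781638]
 [  0.           0.           1.        ]] [[-7.35945558e-01 -2.68608879e-01  6.21476794e-01 -1.62406771e+02]
 [-6.77040584e-01  2.91397739e-01 -6.75798347e-01  7.34062173e+02]
 [ 4.28503696e-04 -9.18115803e-01 -3.96311983e-01  4.63507697e+02]
 [ 0.00000000e+00  0.00000000e+00  0.00000000e+00  1.00000000e+00]]
top [[398.00443432   0.         321.27573329]
 [  0.         398.00443432 202.91060099]
 [  0.           0.           1.        ]] [[ 2.02506480e-02 -9.94289693e-01  1.04775557e-01  3.55837141e+02]
 [-9.99728174e-01 -1.89267459e-02  1.36145779e-02  9.83230239e+00]
 [-1.15537741e-02 -1.05022780e-01 -9.94402698e-01  1.22462029e+03]
 [ 0.00000000e+00  0.00000000e+00  0.00000000e+00  1.00000000e+00]]
{'clock': 0.1, 'joints': array([-1.37662291e+00,  3.51192828e-01,  1.65235235e+00,  2.08189257e-05,
        1.13911250e+00, -8.45954889e-02]), 'joint_vel': array([-3.96390691e-05, -1.19435581e-03, -1.11051566e-03, -1.95457757e-03,
        1.43595308e-04, -8.18740108e-04]), 'tau': array([ 3.35039676e-04, -4.98030746e+01, -2.85704917e+01,  7.00050686e-02,
        2.39256379e-02, -6.69440874e-05]), 'ee_pos': array([ 151.31565843, -528.44668125,  213.35247784]), 'tool_rot': array([ 9.90302169e-01,  1.38929225e-01, -1.97229706e-05, -5.32227023e-04]), 'force': array([ 0.25982607, -0.33975156, -0.25345038]), 'wrist_torque': array([ 0.04028038, -0.0266349 ,  0.02858163]), 'gripper_force': 0.0, 'finger_gap': 92.85071744592699}
```

View pics/scene0.png

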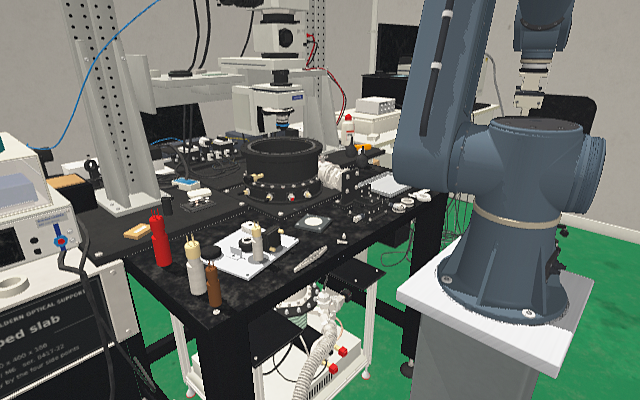

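View pics/top0.png

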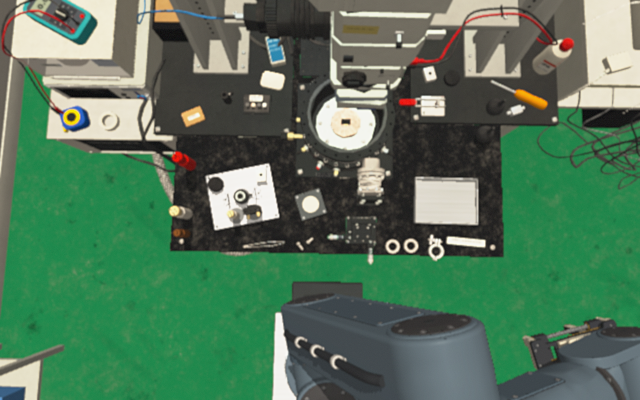

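Top: board around (241,196) and tray around (446,200), with the test plate at (310,204). Rod candidates: red (182,160), large steel (180,212), brown (180,233), and the smaller steel one on the board (234,214). I choose the one on the board and will check it in a close crop.

```bash
python3 - <<'E'
import cv2
t=cv2.imread("pics/top0.png"); s=cv2.imread("pics/scene0.png")
cv2.imwrite("pics/tc.png",cv2.resize(t[155:240,165:285],None,fx=6.6,fy=6.6,interpolation=cv2.INTER_CUBIC))
cv2.imwrite("pics/sc.png",cv2.resize(s[200:310,140:300],None,fx=5,fy=5,interpolation=cv2.INTER_CUBIC))
cv2.imwrite("pics/td.png",cv2.resize(t[150:265,280:500],None,fx=3.6,fy=3.6,interpolation=cv2.INTER_CUBIC))
E
```

```text
(no output)
```

View pics/tc.png

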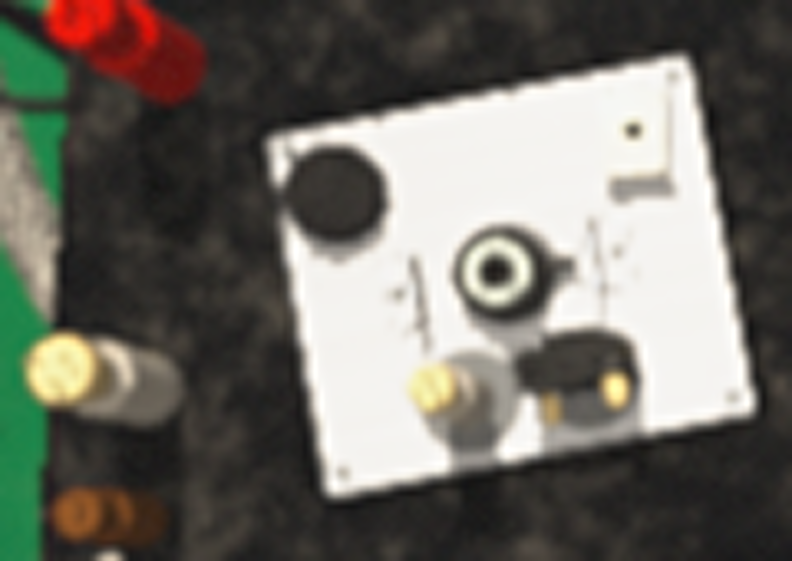

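View pics/sc.png

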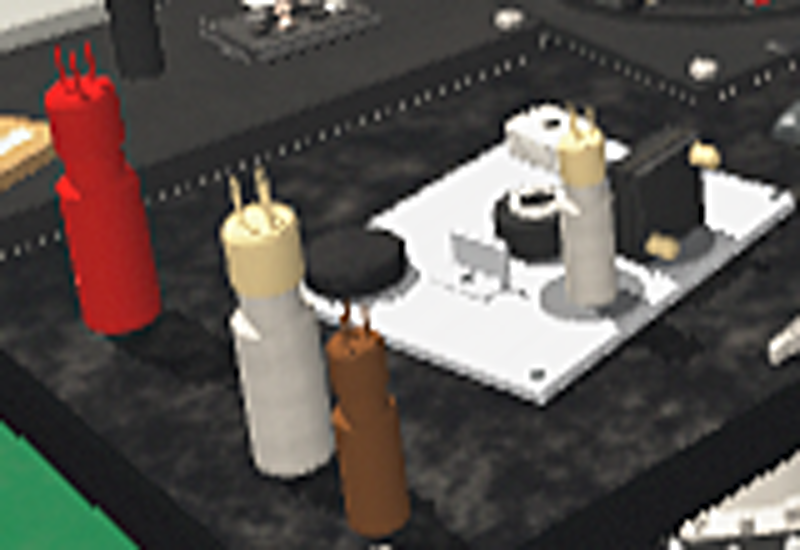

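View pics/td.png

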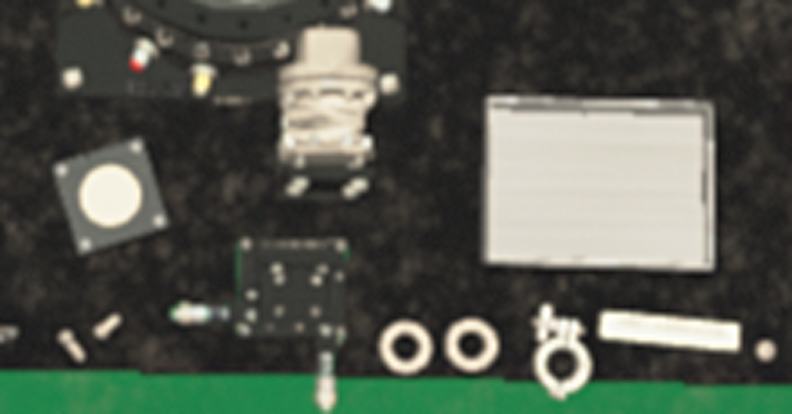

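The feedthrough is the small steel rod on the left (+y) front pad, head at tc (433,388). The mirror mount is on the right pad with its knobs towards the robot. The sensor ring is at tc (495,270) with the stem towards -y. The cap is rear left and the riser rear right. The test disc is at td (110,195), and the tray spans td (485..714, 96..270).

```bash
cat > h.py <<'E'
import numpy as np, cv2
from plant import ctrl
from scipy.spatial.transform import Rotation as R
def px2w(cam,uv,z):
    p=ctrl.camera_params(cam); K=np.array(p["camera_matrix"]); T=np.array(p["pose"])
    uv=np.atleast_2d(uv).astype(float)
    d=(T[:3,:3]@np.linalg.inv(K)@np.c_[uv,np.ones(len(uv))].T).T
    o=T[:3,3]; return o+d*((z-o[2])/d[:,2])[:,None]
def crop(uv,s,off): return (np.atleast_2d(uv)+.5)/s-.5+np.array(off)
def w2px(cam,P):
    p=ctrl.camera_params(cam); T=np.linalg.inv(np.array(p["pose"]))
    q=np.array(p["camera_matrix"])@(T[:3,:3]@np.atleast_2d(P).T+T[:3,3:]); return (q[:2]/q[2]).T
def rows(target,yaw):
    """shift to target in tool units; tool down, closing line (tool y) at world angle yaw mod pi"""
    o=ctrl.get_obs(); M=R.from_quat(o["tool_rot"]).as_matrix()
    d=M.T@(np.array(target)-o["ee_pos"])/75
    cur=np.arctan2(M[1,1],M[0,1]); dy=(yaw-cur+np.pi/2)%np.pi-np.pi/2
    print("shift units",d.round(2),"wz units",round(-dy/.12,2),"cur",np.degrees(cur).round(1),"tilt",M[:,2].round(3),"j",o["joints"].round(2),"t",o["clock"])
E
python3 - <<'E'
from h import *
tc=lambda a,z:px2w("top",crop(a,6.6,(165,155)),z)
td=lambda a,z:px2w("top",crop(a,3.6,(280,150)),z)
c=tc([(268,133),(690,57),(757,412),(330,498)],8)
print("board",c.round(0),[np.linalg.norm(c[i]-c[i-1]).round(0) for i in range(4)])
ctr=c.mean(0); ex=(c[0]+c[1]-c[2]-c[3]); ex=ex/np.linalg.norm(ex); yaw=np.arctan2(ex[1],ex[0]); print(ctr,np.degrees(yaw))
for p in((-55,-28),(-55,28),(0,0)):
    Rm=np.array([[np.cos(yaw),-np.sin(yaw)],[np.sin(yaw),np.cos(yaw)]]); print(p,ctr[:2]+Rm@p)
print("feed",tc((433,388),90),"sensor",tc((495,270),31), "mm top", tc([(522,362),(637,345)],58))
print("plate",td((110,195),10),td([(137,140),(167,228),(82,253),(54,168)],10).round(0))
t=td([(487,96),(713,102),(714,270),(485,263)],14); print("tray",t.round(0),t.mean(0))
# scene checks
sc=lambda a,z:px2w("scene",crop(a,5,(140,200)),z)
print("scene: feed base",sc((592,300),8), "sensor ring",sc((530,203),31))
E
```

```text
board [[565. 389.   8.]
 [605. 191.   8.]
 [438. 154.   8.]
 [394. 351.   8.]] [np.float64(175.0), np.float64(202.0), np.float64(171.0), np.float64(202.0)]
[500.7043767  271.52654561   8.        ] 12.43174550897999
(-55, -28) [453.02169349 232.34285357]
(-55, 28) [440.96621325 287.02983004]
(0, 0) [500.7043767  271.52654561]
feed [[440.29279887 285.84665867  90.        ]] sensor [[499.50674589 274.08066119  31.        ]] mm top [[455.08866298 254.27663341  58.        ]
 [463.70137719 203.07961106  58.        ]]
plate [[480.40713472  60.41300985  10.        ]] [[528.  38.  10.]
 [453.  11.  10.]
 [430.  83.  10.]
 [503. 109.  10.]]
tray [[ 571. -260.   14.]
 [ 569. -451.   14.]
 [ 426. -449.   14.]
 [ 428. -257.   14.]] [ 498.77786482 -354.38749977   14.        ]
scene: feed base [[435.58917381 290.68154519   8.        ]] sensor ring [[496.56538425 277.79811766  31.        ]]
```

```bash
python3 - <<'E'
from h import *
rows((440,287,240),np.radians(12))
E
```

```text
shift units [ 6.69 -9.39 -0.34] wz units -12.51 cur -74.0 tilt [-0.     0.001 -1.   ] j [-1.38  0.35  1.65  0.    1.14 -0.08] t 0.1
```

```bash
python3 -m jog '[{"x":0.26,"y":-0.36,"z":-0.03},{"x":0.26,"y":-0.36,"z":-0.03},{"x":0.26,"y":-0.36,"z":-0.03},{"x":0.26,"y":-0.36,"z":-0.03},{"x":0.26,"y":-0.36,"z":-0.03},{"x":0.26,"y":-0.36,"z":-0.03},{"x":0.26,"y":-0.36,"z":-0.03},{"x":0.26,"y":-0.36,"z":-0.03},{"x":0.26,"y":-0.36,"z":-0.03},{"x":0.26,"y":-0.36,"z":-0.03}]' 20
python3 -m jog '[{"x":0.26,"y":-0.36},{"x":0.26,"y":-0.36},{"x":0.26,"y":-0.36},{"x":0.26,"y":-0.36},{"x":0.26,"y":-0.36},{"x":0.26,"y":-0.36},{"x":0.26,"y":-0.36},{"x":0.26,"y":-0.36},{"x":0.26,"y":-0.36},{"x":0.26,"y":-0.36}]'
python3 -m jog '[{"wz":-0.96},{"wz":-0.96},{"wz":-0.96},{"wz":-0.96},{"wz":-0.96},{"wz":-0.96},{"wz":-0.96},{"wz":-0.96},{"wz":-0.96},{"wz":-0.96}]'
python3 -m jog '[{"wz":-0.96},{"wz":-0.96},{"wz":-0.96},{"claw":0.5},{"claw":0.5}]'
python3 - <<'E'
from h import *
rows((440,287,240),np.radians(12))
E
```

```text
shift units [ 6.69 -9.39 -0.34] wz units -12.51 cur -74.0 tilt [-0.     0.001 -1.   ] j [-1.38  0.35  1.65  0.    1.14 -0.08] t 0.1invalid input
invalid input
invalid input
invalid input
```

```bash
python3 -m jog '[{"x":0.26,"y":-0.36,"z":-0.03,"wx":0,"wy":0,"wz":0,"claw":1}]' 20;  python3 -m jog '[{"x":0.26,"y":-0.36,"z":-0.03,"claw":1}]' 20; python3 -m jog --help | head -20
```

```text
clock: 0.18
ee_pos: [161.7, -499.8, 215.3]
tool_rot: [0.99, 0.138, -0.0, 0.0]
force: [1.7, 0.3, -0.9]
finger_gap: 93.0
gripper_force: 0.0invalid input
invalid input: not JSON, or not a number
```

```bash

python3 -m jog '[{"x":0.31,"y":-0.43,"z":-0.03,"wx":0,"wy":0,"wz":0,"claw":1},{"x":0.31,"y":-0.43,"z":-0.03,"wx":0,"wy":0,"wz":0,"claw":1},{"x":0.31,"y":-0.43,"z":-0.03,"wx":0,"wy":0,"wz":0,"claw":1},{"x":0.31,"y":-0.43,"z":-0.03,"wx":0,"wy":0,"wz":0,"claw":1},{"x":0.31,"y":-0.43,"z":-0.03,"wx":0,"wy":0,"wz":0,"claw":1},{"x":0.31,"y":-0.43,"z":-0.03,"wx":0,"wy":0,"wz":0,"claw":1},{"x":0.31,"y":-0.43,"z":-0.03,"wx":0,"wy":0,"wz":0,"claw":1},{"x":0.31,"y":-0.43,"z":-0.03,"wx":0,"wy":0,"wz":0,"claw":1},{"x":0.31,"y":-0.43,"z":-0.03,"wx":0,"wy":0,"wz":0,"claw":1},{"x":0.31,"y":-0.43,"z":-0.03,"wx":0,"wy":0,"wz":0,"claw":1}]' 20
python3 -m jog '[{"x":0.31,"y":-0.43,"z":0,"wx":0,"wy":0,"wz":0,"claw":1},{"x":0.31,"y":-0.43,"z":0,"wx":0,"wy":0,"wz":0,"claw":1},{"x":0.31,"y":-0.43,"z":0,"wx":0,"wy":0,"wz":0,"claw":1},{"x":0.31,"y":-0.43,"z":0,"wx":0,"wy":0,"wz":0,"claw":1},{"x":0.31,"y":-0.43,"z":0,"wx":0,"wy":0,"wz":0,"claw":1},{"x":0.31,"y":-0.43,"z":0,"wx":0,"wy":0,"wz":0,"claw":1},{"x":0.31,"y":-0.43,"z":0,"wx":0,"wy":0,"wz":0,"claw":1},{"x":0.31,"y":-0.43,"z":0,"wx":0,"wy":0,"wz":0,"claw":1},{"x":0.31,"y":-0.43,"z":0,"wx":0,"wy":0,"wz":0,"claw":1},{"x":0.31,"y":-0.43,"z":0,"wx":0,"wy":0,"wz":0,"claw":1}]'
python3 -m jog '[{"x":0,"y":0,"z":0,"wx":0,"wy":0,"wz":-0.96,"claw":0.5},{"x":0,"y":0,"z":0,"wx":0,"wy":0,"wz":-0.96,"claw":0.5},{"x":0,"y":0,"z":0,"wx":0,"wy":0,"wz":-0.96,"claw":0.5},{"x":0,"y":0,"z":0,"wx":0,"wy":0,"wz":-0.96,"claw":0.5},{"x":0,"y":0,"z":0,"wx":0,"wy":0,"wz":-0.96,"claw":0.5},{"x":0,"y":0,"z":0,"wx":0,"wy":0,"wz":-0.96,"claw":0.5},{"x":0,"y":0,"z":0,"wx":0,"wy":0,"wz":-0.96,"claw":0.5},{"x":0,"y":0,"z":0,"wx":0,"wy":0,"wz":-0.96,"claw":0.5},{"x":0,"y":0,"z":0,"wx":0,"wy":0,"wz":-0.96,"claw":0.5},{"x":0,"y":0,"z":0,"wx":0,"wy":0,"wz":-0.96,"claw":0.5}]'
python3 -m jog '[{"x":0,"y":0,"z":0,"wx":0,"wy":0,"wz":-0.96,"claw":0.5},{"x":0,"y":0,"z":0,"wx":0,"wy":0,"wz":-0.96,"claw":0.5},{"x":0,"y":0,"z":0,"wx":0,"wy":0,"wz":-0.96,"claw":0.5},{"x":0,"y":0,"z":0,"wx":0,"wy":0,"wz":0,"claw":0.5},{"x":0,"y":0,"z":0,"wx":0,"wy":0,"wz":0,"claw":0.5}]'
python3 - <<'E'
from h import *
rows((440,287,140),np.radians(12))
E
```

```text
clock: 1.02
ee_pos: [297.4, -121.5, 238.7]
tool_rot: [0.99, 0.139, 0.0, 0.0]
force: [1.2, -0.0, -0.4]
finger_gap: 93.4
gripper_force: 0.0
clock: 1.85
ee_pos: [432.2, 252.8, 238.3]
tool_rot: [0.99, 0.139, -0.0, 0.0]
force: [0.9, -0.0, 0.0]
finger_gap: 93.1
gripper_force: 0.0
clock: 2.68
ee_pos: [432.1, 250.5, 238.3]
tool_rot: [0.753, 0.658, -0.0, -0.0]
force: [-0.3, -0.3, 0.7]
finger_gap: 46.6
gripper_force: 0.0
clock: 3.1
ee_pos: [432.1, 250.6, 238.4]
tool_rot: [0.632, 0.775, -0.0, -0.0]
force: [-0.1, 0.5, 0.3]
finger_gap: 46.6
gripper_force: 0.0
shift units [0.45 0.2  1.31] wz units -0.06 cur 11.6 tilt [-0. -0. -1.] j [0.43 0.23 1.75 0.   1.16 0.23] t 3.1
```

```bash

python3 -m jog '[{"x":0.45,"y":0.2,"z":0,"wx":0,"wy":0,"wz":-0.06,"claw":0.5},{"x":0,"y":0,"z":0.45,"wx":0,"wy":0,"wz":0,"claw":0.5},{"x":0,"y":0,"z":0.45,"wx":0,"wy":0,"wz":0,"claw":0.5},{"x":0,"y":0,"z":0.4,"wx":0,"wy":0,"wz":0,"claw":0.5},{"x":0,"y":0,"z":0,"wx":0,"wy":0,"wz":0,"claw":0.5}]' 20
python3 - <<'E'
from h import *
im=ctrl.camera("scene"); cv2.imwrite("pics/s1.png",cv2.resize(im[150:300,160:360],None,fx=4,fy=4,interpolation=cv2.INTER_CUBIC))
rows((440,287,55),np.radians(12))
E
```

```text
clock: 3.52
ee_pos: [437.3, 285.4, 136.1]
tool_rot: [0.629, 0.777, -0.004, -0.002]
force: [-0.2, -0.3, 0.0]
finger_gap: 46.2
gripper_force: 0.0
shift units [0.01 0.03 1.12] wz units 0.0 cur 12.0 tilt [-0.005 -0.002 -1.   ] j [0.49 0.4  1.79 0.   0.96 0.28] t 3.5667
```

View pics/s1.png

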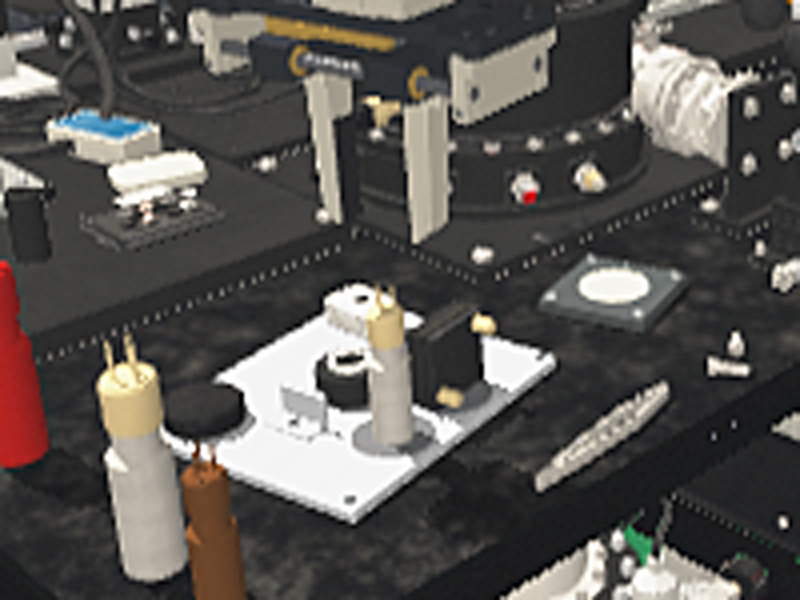

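The open fingers straddle the rod line: tips at (335,225)/(430,240), rod head at (383,320). I'll descend and grip.

```bash

python3 -m jog '[{"x":0.01,"y":0.03,"z":0.45,"wx":0,"wy":0,"wz":0,"claw":0.5},{"x":0,"y":0,"z":0.45,"wx":0,"wy":0,"wz":0,"claw":0.5},{"x":0,"y":0,"z":0.22,"wx":0,"wy":0,"wz":0,"claw":0.5},{"x":0,"y":0,"z":0,"wx":0,"wy":0,"wz":0,"claw":0.5},{"x":0,"y":0,"z":0,"wx":0,"wy":0,"wz":0,"claw":0},{"x":0,"y":0,"z":0,"wx":0,"wy":0,"wz":0,"claw":0},{"x":0,"y":0,"z":0,"wx":0,"wy":0,"wz":0,"claw":0},{"x":0,"y":0,"z":0,"wx":0,"wy":0,"wz":0,"claw":0},{"x":0,"y":0,"z":0,"wx":0,"wy":0,"wz":0,"claw":0}]' 20
python3 - <<'E'
from h import *
o=ctrl.get_obs(); print(o["ee_pos"])
rows((485,-310,250),np.radians(0))
E
```

```text
clock: 4.32
ee_pos: [442.8, 288.4, 58.5]
tool_rot: [0.628, 0.778, 0.001, 0.0]
force: [-0.5, -1.1, 8.1]
finger_gap: 22.8
gripper_force: 20.0
[442.79991111 288.35632462  58.49443939]
shift units [-7.92 -1.13 -2.56] wz units 1.77 cur 12.2 tilt [ 0.002  0.001 -1.   ] j [0.49 0.53 1.83 0.   0.78 0.28] t 4.3167
```

```bash

python3 -m jog '[{"x":0,"y":0,"z":0,"wx":0,"wy":0,"wz":0,"claw":0}]'
python3 -m jog '[{"x":0,"y":0,"z":-0.4,"wx":0,"wy":0,"wz":0,"claw":0},{"x":0,"y":0,"z":0,"wx":0,"wy":0,"wz":0,"claw":0},{"x":0,"y":0,"z":0,"wx":0,"wy":0,"wz":0,"claw":0}]'
python3 - <<'E'
from h import *
im=ctrl.camera("scene"); cv2.imwrite("pics/s2.png",cv2.resize(im[180:280,180:300],None,fx=5,fy=5,interpolation=cv2.INTER_CUBIC))
E
```

```text
clock: 4.4
ee_pos: [442.8, 288.4, 58.5]
tool_rot: [0.628, 0.778, 0.001, 0.0]
force: [-0.8, 0.2, 7.4]
finger_gap: 23.2
gripper_force: 20.0
clock: 4.65
ee_pos: [442.9, 288.4, 88.5]
tool_rot: [0.628, 0.778, 0.001, 0.001]
force: [-0.1, -0.2, -1.6]
finger_gap: 23.1
gripper_force: 20.0
```

View pics/s2.png

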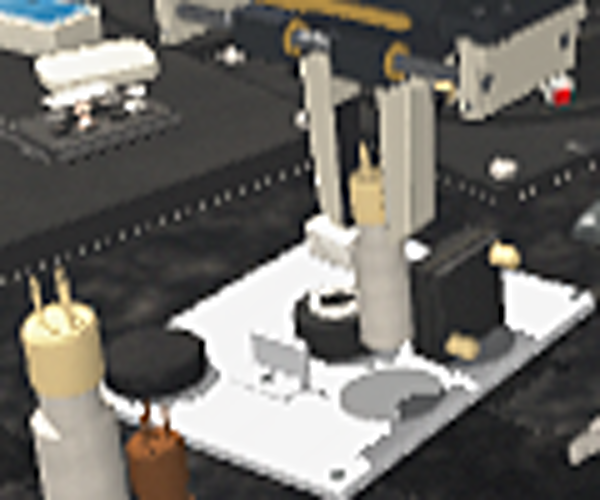

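Rod is held upright and clear of the board, and the empty pad is visible at (392,395).

```bash
python3 - <<'E'
from h import *
print("pad",px2w("scene",crop((392,395),5,(180,180)),8))
for z in (100,250,400): print(z,px2w("top",[(345,160),(370,100),(370,195)],z).round(0).tolist())
rows((455,-285,235),np.radians(12))
E
```

```text
pad [[439.01818608 287.92453356   8.        ]]
100 [[600.0, -40.0, 100.0], [779.0, -111.0, 100.0], [500.0, -113.0, 100.0]]
250 [[567.0, -34.0, 250.0], [722.0, -95.0, 250.0], [480.0, -96.0, 250.0]]
400 [[535.0, -27.0, 400.0], [666.0, -79.0, 400.0], [461.0, -80.0, 400.0]]
shift units [-7.5  -1.44 -1.97] wz units 0.03 cur 12.2 tilt [ 0.001  0.001 -1.   ] j [0.49 0.48 1.82 0.   0.84 0.28] t 4.7
```

```bash

python3 -m jog '[{"x":0,"y":0,"z":-0.4,"wx":0,"wy":0,"wz":0,"claw":0},{"x":0,"y":0,"z":-0.4,"wx":0,"wy":0,"wz":0,"claw":0},{"x":0,"y":0,"z":-0.4,"wx":0,"wy":0,"wz":0,"claw":0},{"x":0,"y":0,"z":-0.4,"wx":0,"wy":0,"wz":0,"claw":0},{"x":0,"y":0,"z":-0.37,"wx":0,"wy":0,"wz":0,"claw":0}]'
python3 -m jog '[{"x":-0.5,"y":-0.096,"z":0,"wx":0,"wy":0,"wz":0,"claw":0},{"x":-0.5,"y":-0.096,"z":0,"wx":0,"wy":0,"wz":0,"claw":0},{"x":-0.5,"y":-0.096,"z":0,"wx":0,"wy":0,"wz":0,"claw":0},{"x":-0.5,"y":-0.096,"z":0,"wx":0,"wy":0,"wz":0,"claw":0},{"x":-0.5,"y":-0.096,"z":0,"wx":0,"wy":0,"wz":0,"claw":0},{"x":-0.5,"y":-0.096,"z":0,"wx":0,"wy":0,"wz":0,"claw":0},{"x":-0.5,"y":-0.096,"z":0,"wx":0,"wy":0,"wz":0,"claw":0},{"x":-0.5,"y":-0.096,"z":0,"wx":0,"wy":0,"wz":0,"claw":0}]'
python3 -m jog '[{"x":-0.5,"y":-0.096,"z":0,"wx":0,"wy":0,"wz":0,"claw":0},{"x":-0.5,"y":-0.096,"z":0,"wx":0,"wy":0,"wz":0,"claw":0},{"x":-0.5,"y":-0.096,"z":0,"wx":0,"wy":0,"wz":0,"claw":0},{"x":-0.5,"y":-0.096,"z":0,"wx":0,"wy":0,"wz":0,"claw":0},{"x":-0.5,"y":-0.096,"z":0,"wx":0,"wy":0,"wz":0,"claw":0},{"x":-0.5,"y":-0.096,"z":0,"wx":0,"wy":0,"wz":0,"claw":0},{"x":-0.5,"y":-0.096,"z":0,"wx":0,"wy":0,"wz":0,"claw":0},{"x":0,"y":0,"z":0,"wx":0,"wy":0,"wz":0,"claw":0},{"x":0,"y":0,"z":0,"wx":0,"wy":0,"wz":0,"claw":0}]'
python3 - <<'E'
from h import *
rows((455,-285,62),np.radians(12))
E
```

```text
clock: 5.12
ee_pos: [441.7, 287.8, 235.8]
tool_rot: [0.628, 0.778, -0.0, -0.0]
force: [0.2, -0.3, -2.7]
finger_gap: 23.1
gripper_force: 20.0
clock: 5.78
ee_pos: [448.4, -19.2, 234.2]
tool_rot: [0.628, 0.778, -0.0, -0.0]
force: [0.0, 0.3, -1.4]
finger_gap: 23.0
gripper_force: 20.0
clock: 6.53
ee_pos: [454.6, -285.8, 233.5]
tool_rot: [0.629, 0.777, 0.0, -0.001]
force: [-0.4, 0.9, -0.5]
finger_gap: 22.8
gripper_force: 20.0
shift units [0.01 0.01 2.29] wz units 0.01 cur 12.0 tilt [-0.002  0.001 -1.   ] j [-0.65  0.31  1.66  0.    1.17 -0.86] t 6.5333
```

```bash

python3 -m jog '[{"x":0.01,"y":0.01,"z":0.45,"wx":0,"wy":0,"wz":0,"claw":0},{"x":0,"y":0,"z":0.45,"wx":0,"wy":0,"wz":0,"claw":0},{"x":0,"y":0,"z":0.45,"wx":0,"wy":0,"wz":0,"claw":0},{"x":0,"y":0,"z":0.45,"wx":0,"wy":0,"wz":0,"claw":0},{"x":0,"y":0,"z":0.3,"wx":0,"wy":0,"wz":0,"claw":0},{"x":0,"y":0,"z":0.19,"wx":0,"wy":0,"wz":0,"claw":0},{"x":0,"y":0,"z":0,"wx":0,"wy":0,"wz":0,"claw":0},{"x":0,"y":0,"z":0.04,"wx":0,"wy":0,"wz":0,"claw":0},{"x":0,"y":0,"z":0,"wx":0,"wy":0,"wz":0,"claw":0}]'
python3 -m jog '[{"x":0,"y":0,"z":0.03,"wx":0,"wy":0,"wz":0,"claw":0},{"x":0,"y":0,"z":0,"wx":0,"wy":0,"wz":0,"claw":0}]'
```

```text
clock: 7.28
ee_pos: [456.2, -283.4, 60.6]
tool_rot: [0.628, 0.778, 0.0, 0.0]
force: [-0.4, 0.6, -0.4]
finger_gap: 23.0
gripper_force: 20.0
clock: 7.45
ee_pos: [456.2, -283.9, 58.5]
tool_rot: [0.628, 0.778, 0.0, 0.001]
force: [0.6, -0.0, -1.0]
finger_gap: 23.2
gripper_force: 20.0
```

```bash

python3 -m jog '[{"x":0,"y":0,"z":0.02,"wx":0,"wy":0,"wz":0,"claw":0},{"x":0,"y":0,"z":0,"wx":0,"wy":0,"wz":0,"claw":0}]' | grep -E "ee|force"
python3 -m jog '[{"x":0,"y":0,"z":0.02,"wx":0,"wy":0,"wz":0,"claw":0},{"x":0,"y":0,"z":0,"wx":0,"wy":0,"wz":0,"claw":0}]'| grep -E "ee|force"
python3 -m jog '[{"x":0,"y":0,"z":0.015,"wx":0,"wy":0,"wz":0,"claw":0},{"x":0,"y":0,"z":0,"wx":0,"wy":0,"wz":0,"claw":0}]'| grep -E "ee|force"
```

```text
ee_pos: [456.0, -283.9, 56.6]
force: [0.8, -0.3, -0.7]
gripper_force: 20.0
ee_pos: [455.8, -283.8, 54.7]
force: [0.1, 0.9, -2.3]
gripper_force: 20.0
ee_pos: [456.3, -284.3, 54.6]
force: [-3.1, 0.1, 8.6]
gripper_force: 20.1
```

```bash

python3 -m jog '[{"x":0,"y":0,"z":-0.01,"wx":0,"wy":0,"wz":0,"claw":0.5},{"x":0,"y":0,"z":0,"wx":0,"wy":0,"wz":0,"claw":0.5},{"x":0,"y":0,"z":0,"wx":0,"wy":0,"wz":0,"claw":0.5},{"x":0,"y":0,"z":0,"wx":0,"wy":0,"wz":0,"claw":0.5},{"x":0,"y":0,"z":-0.3,"wx":0,"wy":0,"wz":0,"claw":0.5},{"x":0,"y":0,"z":-0.45,"wx":0,"wy":0,"wz":0,"claw":0.5},{"x":0,"y":0,"z":-0.45,"wx":0,"wy":0,"wz":0,"claw":0.5},{"x":0,"y":0,"z":-0.45,"wx":0,"wy":0,"wz":0,"claw":0.5},{"x":0,"y":0,"z":-0.45,"wx":0,"wy":0,"wz":0,"claw":0.5},{"x":0,"y":0,"z":0,"wx":0,"wy":0,"wz":0,"claw":1}]'
python3 - <<'E'
from h import *
im=ctrl.camera("scene"); cv2.imwrite("pics/s3.png",im)
im=ctrl.camera("top"); cv2.imwrite("pics/t3.png",im)
rows((453,232,205),np.radians(102))
E
```

```text
clock: 8.78
ee_pos: [458.0, -285.2, 218.2]
tool_rot: [0.628, 0.778, 0.0, 0.005]
force: [0.4, -0.0, -0.9]
finger_gap: 49.6
gripper_force: 0.0
shift units [6.73 1.41 0.09] wz units -13.06 cur 12.2 tilt [ 0.002 -0.001 -1.   ] j [-0.64  0.33  1.69  0.    1.12 -0.86] t 8.8833
```

View pics/t3.png

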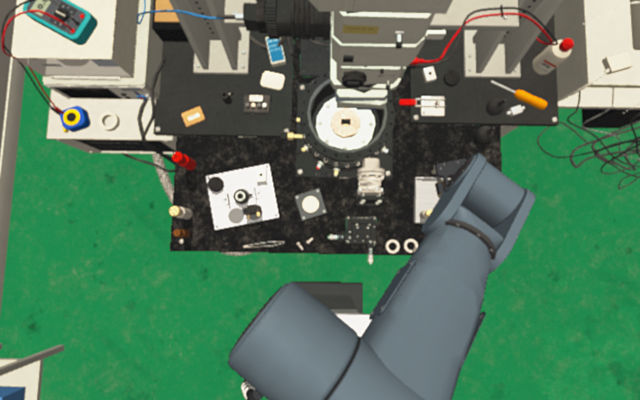

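The mount is alone on its pad at (253,212), and the rod stands in the tray under the arm. Next I move to the mount.

```bash

python3 -m jog '[{"x":0.52,"y":0.108,"z":0,"wx":0,"wy":0,"wz":0,"claw":1},{"x":0.52,"y":0.108,"z":0,"wx":0,"wy":0,"wz":0,"claw":1},{"x":0.52,"y":0.108,"z":0,"wx":0,"wy":0,"wz":0,"claw":1},{"x":0.52,"y":0.108,"z":0,"wx":0,"wy":0,"wz":0,"claw":1},{"x":0.52,"y":0.108,"z":0,"wx":0,"wy":0,"wz":0,"claw":1},{"x":0.52,"y":0.108,"z":0,"wx":0,"wy":0,"wz":0,"claw":1},{"x":0.52,"y":0.108,"z":0,"wx":0,"wy":0,"wz":0,"claw":1}]' >/dev/null
python3 -m jog '[{"x":0.52,"y":0.108,"z":0,"wx":0,"wy":0,"wz":0,"claw":1},{"x":0.52,"y":0.108,"z":0,"wx":0,"wy":0,"wz":0,"claw":1},{"x":0.52,"y":0.108,"z":0,"wx":0,"wy":0,"wz":0,"claw":1},{"x":0.52,"y":0.108,"z":0,"wx":0,"wy":0,"wz":0,"claw":1},{"x":0.52,"y":0.108,"z":0,"wx":0,"wy":0,"wz":0,"claw":1},{"x":0.52,"y":0.108,"z":0,"wx":0,"wy":0,"wz":0,"claw":1},{"x":0,"y":0,"z":0,"wx":0,"wy":0,"wz":-1,"claw":1},{"x":0,"y":0,"z":0,"wx":0,"wy":0,"wz":-1,"claw":1},{"x":0,"y":0,"z":0,"wx":0,"wy":0,"wz":-1,"claw":1},{"x":0,"y":0,"z":0,"wx":0,"wy":0,"wz":-1,"claw":1}]'
python3 -m jog '[{"x":0,"y":0,"z":0,"wx":0,"wy":0,"wz":-1,"claw":1},{"x":0,"y":0,"z":0,"wx":0,"wy":0,"wz":-1,"claw":1},{"x":0,"y":0,"z":0,"wx":0,"wy":0,"wz":-1,"claw":1},{"x":0,"y":0,"z":0,"wx":0,"wy":0,"wz":-1,"claw":1},{"x":0,"y":0,"z":0,"wx":0,"wy":0,"wz":-1,"claw":1},{"x":0,"y":0,"z":0,"wx":0,"wy":0,"wz":-1,"claw":1},{"x":0,"y":0,"z":0,"wx":0,"wy":0,"wz":-1,"claw":1},{"x":0,"y":0,"z":0,"wx":0,"wy":0,"wz":-1,"claw":1},{"x":0,"y":0,"z":0,"wx":0,"wy":0,"wz":-1,"claw":1},{"x":0,"y":0,"z":0,"wx":0,"wy":0,"wz":0,"claw":1}]'
python3 - <<'E'
from h import *
rows((456,233,44),np.radians(102))
E
```

```text
clock: 10.3
ee_pos: [450.8, 234.1, 210.0]
tool_rot: [0.422, 0.907, -0.001, -0.001]
force: [-0.4, -0.1, -0.3]
finger_gap: 92.9
gripper_force: 0.0
clock: 11.13
ee_pos: [451.0, 233.7, 210.3]
tool_rot: [-0.104, 0.995, -0.0, -0.001]
force: [0.4, 0.8, -0.7]
finger_gap: 93.1
gripper_force: 0.0
shift units [-0.07 -0.02  2.22] wz units -0.02 cur 101.9 tilt [-0.003 -0.001 -1.   ] j [ 0.39  0.28  1.76 -0.    1.1  -1.39] t 11.1333
```

```bash

python3 -m jog '[{"x":-0.07,"y":-0.02,"z":0.45,"wx":0,"wy":0,"wz":0,"claw":1},{"x":0,"y":0,"z":0.45,"wx":0,"wy":0,"wz":0,"claw":1},{"x":0,"y":0,"z":0.45,"wx":0,"wy":0,"wz":0,"claw":1},{"x":0,"y":0,"z":0.45,"wx":0,"wy":0,"wz":0,"claw":1},{"x":0,"y":0,"z":0.3,"wx":0,"wy":0,"wz":0,"claw":1},{"x":0,"y":0,"z":0.12,"wx":0,"wy":0,"wz":0,"claw":1},{"x":0,"y":0,"z":0,"wx":0,"wy":0,"wz":0,"claw":1},{"x":0,"y":0,"z":0,"wx":0,"wy":0,"wz":0,"claw":1}]'
python3 -m jog '[{"x":0,"y":0,"z":0,"wx":0,"wy":0,"wz":0,"claw":0},{"x":0,"y":0,"z":0,"wx":0,"wy":0,"wz":0,"claw":0},{"x":0,"y":0,"z":0,"wx":0,"wy":0,"wz":0,"claw":0},{"x":0,"y":0,"z":0,"wx":0,"wy":0,"wz":0,"claw":0},{"x":0,"y":0,"z":0,"wx":0,"wy":0,"wz":0,"claw":0},{"x":0,"y":0,"z":0,"wx":0,"wy":0,"wz":0,"claw":0},{"x":0,"y":0,"z":0,"wx":0,"wy":0,"wz":0,"claw":0}]' 15
python3 -m jog '[{"x":0,"y":0,"z":-0.4,"wx":0,"wy":0,"wz":0,"claw":0},{"x":0,"y":0,"z":-0.4,"wx":0,"wy":0,"wz":0,"claw":0},{"x":0,"y":0,"z":0,"wx":0,"wy":0,"wz":0,"claw":0},{"x":0,"y":0,"z":0,"wx":0,"wy":0,"wz":0,"claw":0}]'
python3 - <<'E'
from h import *
im=ctrl.camera("scene"); cv2.imwrite("pics/s4.png",cv2.resize(im[170:290,180:320],None,fx=5,fy=5,interpolation=cv2.INTER_CUBIC))
rows((530,-390,215),np.radians(102))
E
```

```text
clock: 11.8
ee_pos: [457.2, 233.6, 45.7]
tool_rot: [-0.1, 0.995, -0.0, -0.0]
force: [0.6, -0.5, 0.5]
finger_gap: 93.0
gripper_force: 0.0
clock: 12.38
ee_pos: [457.2, 233.6, 45.6]
tool_rot: [-0.101, 0.995, 0.0, 0.0]
force: [-0.1, 0.8, -0.7]
finger_gap: 50.9
gripper_force: 0.3
clock: 12.72
ee_pos: [457.8, 233.9, 106.5]
tool_rot: [-0.101, 0.995, 0.0, 0.001]
force: [0.1, -0.9, -1.0]
finger_gap: 49.7
gripper_force: 15.0
shift units [ 0.72 -8.34 -1.46] wz units -0.06 cur 101.6 tilt [ 0.  0. -1.] j [ 0.38  0.43  1.84  0.    0.87 -1.39] t 12.7667
```

View pics/s4.png

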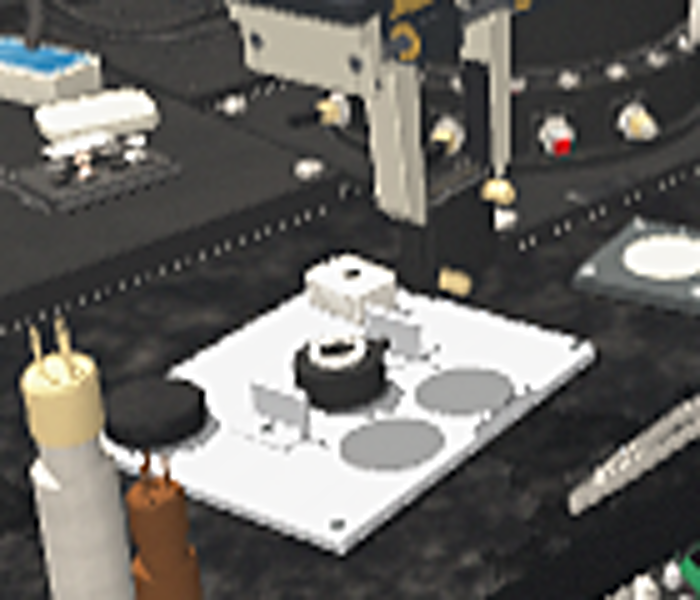

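The mount is held clear of the board. Both pads show, at (392,443) and (465,390), and the sensor ring is at (335,348).

```bash

python3 -m jog '[{"x":0,"y":0,"z":-0.4,"wx":0,"wy":0,"wz":0,"claw":0},{"x":0,"y":0,"z":-0.4,"wx":0,"wy":0,"wz":0,"claw":0},{"x":0,"y":0,"z":-0.4,"wx":0,"wy":0,"wz":0,"claw":0},{"x":0,"y":0,"z":-0.4,"wx":0,"wy":0,"wz":0,"claw":0}]' >/dev/null
python3 -m jog '[{"x":0.045,"y":-0.52,"z":0,"wx":0,"wy":0,"wz":0,"claw":0},{"x":0.045,"y":-0.52,"z":0,"wx":0,"wy":0,"wz":0,"claw":0},{"x":0.045,"y":-0.52,"z":0,"wx":0,"wy":0,"wz":0,"claw":0},{"x":0.045,"y":-0.52,"z":0,"wx":0,"wy":0,"wz":0,"claw":0},{"x":0.045,"y":-0.52,"z":0,"wx":0,"wy":0,"wz":0,"claw":0},{"x":0.045,"y":-0.52,"z":0,"wx":0,"wy":0,"wz":0,"claw":0},{"x":0.045,"y":-0.52,"z":0,"wx":0,"wy":0,"wz":0,"claw":0},{"x":0.045,"y":-0.52,"z":0,"wx":0,"wy":0,"wz":0,"claw":0}]'
python3 -m jog '[{"x":0.045,"y":-0.52,"z":0,"wx":0,"wy":0,"wz":0,"claw":0},{"x":0.045,"y":-0.52,"z":0,"wx":0,"wy":0,"wz":0,"claw":0},{"x":0.045,"y":-0.52,"z":0,"wx":0,"wy":0,"wz":0,"claw":0},{"x":0.045,"y":-0.52,"z":0,"wx":0,"wy":0,"wz":0,"claw":0},{"x":0.045,"y":-0.52,"z":0,"wx":0,"wy":0,"wz":0,"claw":0},{"x":0.045,"y":-0.52,"z":0,"wx":0,"wy":0,"wz":0,"claw":0},{"x":0.045,"y":-0.52,"z":0,"wx":0,"wy":0,"wz":0,"claw":0},{"x":0.045,"y":-0.52,"z":0,"wx":0,"wy":0,"wz":0,"claw":0},{"x":0,"y":0,"z":0,"wx":0,"wy":0,"wz":0,"claw":0},{"x":0,"y":0,"z":0,"wx":0,"wy":0,"wz":0,"claw":0}]'
python3 - <<'E'
from h import *
rows((530,-390,55),np.radians(102))
c=lambda a,z:px2w("scene",crop(a,5,(180,170)),z)
print(c([(392,443),(465,390)],8),c((335,348),31))
E
```

```text
clock: 13.77
ee_pos: [492.6, -79.3, 224.0]
tool_rot: [-0.101, 0.995, 0.0, -0.001]
force: [1.6, 0.7, -0.2]
finger_gap: 49.6
gripper_force: 15.0
clock: 14.6
ee_pos: [528.6, -389.7, 222.7]
tool_rot: [-0.1, 0.995, 0.001, -0.001]
force: [-1.1, -0.0, -1.9]
finger_gap: 49.9
gripper_force: 15.0
shift units [-0.02 -0.01  2.24] wz units -0.08 cur 101.4 tilt [-0.003  0.002 -1.   ] j [-0.71  0.54  1.34  0.    1.27 -2.48] t 14.6
[[440.39881228 286.81447557   8.        ]
 [452.6391312  231.53394803   8.        ]] [[498.83052437 273.09019113  31.        ]]
```

```bash

python3 -m jog '[{"x":-0.02,"y":-0.01,"z":0.45,"wx":0,"wy":0,"wz":0,"claw":0},{"x":0,"y":0,"z":0.45,"wx":0,"wy":0,"wz":0,"claw":0},{"x":0,"y":0,"z":0.45,"wx":0,"wy":0,"wz":0,"claw":0},{"x":0,"y":0,"z":0.45,"wx":0,"wy":0,"wz":0,"claw":0},{"x":0,"y":0,"z":0.3,"wx":0,"wy":0,"wz":0,"claw":0},{"x":0,"y":0,"z":0.15,"wx":0,"wy":0,"wz":0,"claw":0},{"x":0,"y":0,"z":0,"wx":0,"wy":0,"wz":0,"claw":0},{"x":0,"y":0,"z":0,"wx":0,"wy":0,"wz":0,"claw":0}]' | grep -E "ee|force"
python3 -m jog '[{"x":0,"y":0,"z":0.04,"wx":0,"wy":0,"wz":0,"claw":0},{"x":0,"y":0,"z":0,"wx":0,"wy":0,"wz":0,"claw":0}]'| grep -E "ee|force"
python3 -m jog '[{"x":0,"y":0,"z":0.03,"wx":0,"wy":0,"wz":0,"claw":0},{"x":0,"y":0,"z":0,"wx":0,"wy":0,"wz":0,"claw":0}]'| grep -E "ee|force"
```

```text
ee_pos: [531.4, -388.4, 57.1]
force: [0.2, -0.3, 0.3]
gripper_force: 15.0
ee_pos: [531.7, -389.2, 55.0]
force: [-0.6, -0.0, -0.6]
gripper_force: 15.0
ee_pos: [531.2, -389.1, 51.9]
force: [-0.3, 0.4, -0.6]
gripper_force: 15.0
```

```bash

python3 -m jog '[{"x":0,"y":0,"z":0.04,"wx":0,"wy":0,"wz":0,"claw":0},{"x":0,"y":0,"z":0,"wx":0,"wy":0,"wz":0,"claw":0}]'| grep -E "ee|force"
python3 -m jog '[{"x":0,"y":0,"z":0.03,"wx":0,"wy":0,"wz":0,"claw":0},{"x":0,"y":0,"z":0,"wx":0,"wy":0,"wz":0,"claw":0}]'| grep -E "ee|force"
python3 -m jog '[{"x":0,"y":0,"z":0.03,"wx":0,"wy":0,"wz":0,"claw":0},{"x":0,"y":0,"z":0,"wx":0,"wy":0,"wz":0,"claw":0}]'| grep -E "ee|force"
python3 -m jog '[{"x":0,"y":0,"z":0.02,"wx":0,"wy":0,"wz":0,"claw":0},{"x":0,"y":0,"z":0,"wx":0,"wy":0,"wz":0,"claw":0}]'| grep -E "ee|force"
```

```text
ee_pos: [531.0, -388.9, 48.2]
force: [-0.3, -0.3, -1.6]
gripper_force: 15.0
ee_pos: [530.9, -388.9, 45.8]
force: [0.3, 0.0, -1.2]
gripper_force: 15.0
ee_pos: [531.0, -388.9, 43.5]
force: [-0.1, 0.1, -1.5]
gripper_force: 15.0
ee_pos: [531.0, -388.9, 42.2]
force: [-0.5, -0.3, -1.5]
gripper_force: 15.0
```

```bash

python3 -m jog '[{"x":0,"y":0,"z":0.02,"wx":0,"wy":0,"wz":0,"claw":0},{"x":0,"y":0,"z":0,"wx":0,"wy":0,"wz":0,"claw":0}]'| grep -E "ee|force"
python3 -m jog '[{"x":0,"y":0,"z":0.01,"wx":0,"wy":0,"wz":0,"claw":0},{"x":0,"y":0,"z":0,"wx":0,"wy":0,"wz":0,"claw":0}]'| grep -E "ee|force"
```

```text
ee_pos: [531.4, -388.8, 41.7]
force: [-0.6, 2.8, 6.4]
gripper_force: 15.0
ee_pos: [531.6, -388.8, 41.7]
force: [-2.4, 4.5, 11.9]
gripper_force: 15.0
```

```bash

python3 -m jog '[{"x":0,"y":0,"z":-0.015,"wx":0,"wy":0,"wz":0,"claw":1},{"x":0,"y":0,"z":0,"wx":0,"wy":0,"wz":0,"claw":1},{"x":0,"y":0,"z":0,"wx":0,"wy":0,"wz":0,"claw":1},{"x":0,"y":0,"z":0,"wx":0,"wy":0,"wz":0,"claw":1},{"x":0,"y":0,"z":-0.3,"wx":0,"wy":0,"wz":0,"claw":1},{"x":0,"y":0,"z":-0.45,"wx":0,"wy":0,"wz":0,"claw":1},{"x":0,"y":0,"z":-0.45,"wx":0,"wy":0,"wz":0,"claw":1},{"x":0,"y":0,"z":-0.45,"wx":0,"wy":0,"wz":0,"claw":1},{"x":0,"y":0,"z":-0.45,"wx":0,"wy":0,"wz":0,"claw":1},{"x":0,"y":0,"z":0,"wx":0,"wy":0,"wz":0,"claw":1}]'
python3 - <<'E'
from h import *
a=px2w("top",crop((495,270),6.6,(165,155)),31)[0];b=px2w("top",crop((572,265),6.6,(165,155)),18)[0]
print("stem",b-a,np.degrees(np.arctan2((b-a)[1],(b-a)[0]))+90)
a=px2w("scene",crop((335,348),5,(180,170)),31)[0];b=px2w("scene",crop((385,342),5,(180,170)),20)[0]
print("stem",b-a,np.degrees(np.arctan2((b-a)[1],(b-a)[0]))+90)
rows((499,273.5,215),np.radians(12))
E
```

```text
clock: 17.43
ee_pos: [533.1, -390.7, 206.1]
tool_rot: [-0.101, 0.995, -0.004, 0.004]
force: [0.3, -0.5, 1.1]
finger_gap: 93.3
gripper_force: 0.0
stem [  4.5739092  -32.82506304 -13.        ] 7.9326299004870435
stem [  3.41247939 -32.53226535 -11.        ] 5.988155355755254
shift units [-1.33  8.77 -0.18] wz units 13.03 cur 101.6 tilt [ 0.008 -0.007 -1.   ] j [-0.7   0.56  1.35 -0.    1.22 -2.48] t 17.4333
```

```bash

python3 -m jog '[{"x":-0.078,"y":0.516,"z":-0.03,"wx":0,"wy":0,"wz":0,"claw":1},{"x":-0.078,"y":0.516,"z":-0.03,"wx":0,"wy":0,"wz":0,"claw":1},{"x":-0.078,"y":0.516,"z":-0.03,"wx":0,"wy":0,"wz":0,"claw":1},{"x":-0.078,"y":0.516,"z":-0.03,"wx":0,"wy":0,"wz":0,"claw":1},{"x":-0.078,"y":0.516,"z":-0.03,"wx":0,"wy":0,"wz":0,"claw":1},{"x":-0.078,"y":0.516,"z":-0.03,"wx":0,"wy":0,"wz":0,"claw":1},{"x":-0.078,"y":0.516,"z":0,"wx":0,"wy":0,"wz":0,"claw":1},{"x":-0.078,"y":0.516,"z":0,"wx":0,"wy":0,"wz":0,"claw":1},{"x":-0.078,"y":0.516,"z":0,"wx":0,"wy":0,"wz":0,"claw":1},{"x":-0.078,"y":0.516,"z":0,"wx":0,"wy":0,"wz":0,"claw":1}]' | grep ee
python3 -m jog '[{"x":-0.078,"y":0.516,"z":0,"wx":0,"wy":0,"wz":0,"claw":1},{"x":-0.078,"y":0.516,"z":0,"wx":0,"wy":0,"wz":0,"claw":1},{"x":-0.078,"y":0.516,"z":0,"wx":0,"wy":0,"wz":0,"claw":1},{"x":-0.078,"y":0.516,"z":0,"wx":0,"wy":0,"wz":0,"claw":1},{"x":-0.078,"y":0.516,"z":0,"wx":0,"wy":0,"wz":0,"claw":1},{"x":-0.078,"y":0.516,"z":0,"wx":0,"wy":0,"wz":0,"claw":1},{"x":-0.078,"y":0.516,"z":0,"wx":0,"wy":0,"wz":0,"claw":1},{"x":0,"y":0,"z":0,"wx":0,"wy":0,"wz":1,"claw":1},{"x":0,"y":0,"z":0,"wx":0,"wy":0,"wz":1,"claw":1},{"x":0,"y":0,"z":0,"wx":0,"wy":0,"wz":1,"claw":1}]' | grep ee
python3 -m jog '[{"x":0,"y":0,"z":0,"wx":0,"wy":0,"wz":1,"claw":1},{"x":0,"y":0,"z":0,"wx":0,"wy":0,"wz":1,"claw":1},{"x":0,"y":0,"z":0,"wx":0,"wy":0,"wz":1,"claw":1},{"x":0,"y":0,"z":0,"wx":0,"wy":0,"wz":1,"claw":1},{"x":0,"y":0,"z":0,"wx":0,"wy":0,"wz":1,"claw":1},{"x":0,"y":0,"z":0,"wx":0,"wy":0,"wz":1,"claw":1},{"x":0,"y":0,"z":0,"wx":0,"wy":0,"wz":1,"claw":1},{"x":0,"y":0,"z":0,"wx":0,"wy":0,"wz":1,"claw":1},{"x":0,"y":0,"z":0,"wx":0,"wy":0,"wz":1,"claw":1},{"x":0,"y":0,"z":0,"wx":0,"wy":0,"wz":0.3,"claw":1}]'
python3 - <<'E'
from h import *
cv2.imwrite("pics/t5.png",ctrl.camera("top")[150:270,380:520])
rows((499,273.5,31),np.radians(10))
E
```

```text
ee_pos: [510.3, 3.6, 212.2]
ee_pos: [496.2, 276.2, 211.8]
clock: 19.93
ee_pos: [496.5, 275.4, 212.0]
tool_rot: [0.598, 0.802, -0.0, -0.0]
force: [-0.4, 0.5, -0.2]
finger_gap: 92.7
gripper_force: 0.0
shift units [-0.03  0.02  2.41] wz units 0.97 cur 16.7 tilt [-0. -0. -1.] j [ 0.42  0.38  1.61 -0.    1.15  0.13] t 19.9833
```

```bash

python3 -m jog '[{"x":-0.03,"y":0.02,"z":0.45,"wx":0,"wy":0,"wz":0.97,"claw":1},{"x":0,"y":0,"z":0.45,"wx":0,"wy":0,"wz":0,"claw":1},{"x":0,"y":0,"z":0.45,"wx":0,"wy":0,"wz":0,"claw":1},{"x":0,"y":0,"z":0.45,"wx":0,"wy":0,"wz":0,"claw":1},{"x":0,"y":0,"z":0.35,"wx":0,"wy":0,"wz":0,"claw":1},{"x":0,"y":0,"z":0.2,"wx":0,"wy":0,"wz":0,"claw":1},{"x":0,"y":0,"z":0,"wx":0,"wy":0,"wz":0,"claw":1},{"x":0,"y":0,"z":0,"wx":0,"wy":0,"wz":0,"claw":1}]' | grep -E "ee|force"
python3 - <<'E'
from h import *
rows((499,273.5,31),np.radians(10))
im=ctrl.camera("scene"); cv2.imwrite("pics/s6.png",cv2.resize(im[170:290,180:320],None,fx=5,fy=5,interpolation=cv2.INTER_CUBIC))
E
```

```text
ee_pos: [498.4, 273.7, 35.8]
force: [-0.1, 1.2, 0.4]
gripper_force: 0.0
shift units [-0.    0.01  0.06] wz units 0.06 cur 10.4 tilt [-0.001 -0.    -1.   ] j [ 0.42  0.62  1.73 -0.    0.79  0.24] t 20.65
```

View pics/s6.png

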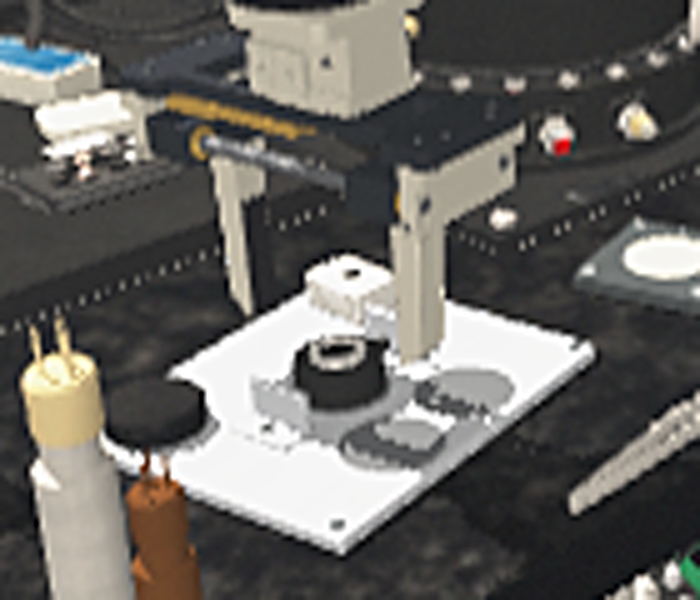

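```bash
python3 - <<'E'
from h import *
e=np.array([498.4,273.7]); u=np.array([np.cos(.18),np.sin(.18)])
P=[np.r_[e+s*k*u,17] for s in(1,-1) for k in (46,58)]+[np.r_[e,17],np.r_[e,31]]
print(((w2px("scene",P)-[180,170])*5).round(0))
E
```

```text
[[266. 348.]
 [248. 341.]
 [407. 398.]
 [427. 405.]
 [335. 372.]
 [333. 347.]]
```

```bash
python3 - <<'E'
from h import *
def t(e,a,k,s,off,dz):
    e=np.array(e);u=np.array([np.cos(a),np.sin(a)])
    P=[np.r_[e[:2]+g*k*u,e[2]+d] for d in dz for g in (1,-1)]
    return ((w2px("scene",P)-off)*s).round(0).tolist()
print("s1",t((437.3,285.4,136.1),.21,30,4,[160,150],(-19,0,10)))
print("s2",t((442.9,288.4,88.5),.21,19,5,[180,180],(-19,0,10)))
print("s4",t((457.8,233.9,106.5),1.77,32,5,[180,170],(-19,0,10)))
print("s6",t((498.4,273.7,35.8),.18,53,5,[180,170],(-19,0,10)))
E
```

```text
s1 [[343.0, 252.0], [428.0, 276.0], [340.0, 222.0], [426.0, 244.0], [339.0, 205.0], [425.0, 227.0]]
s2 [[343.0, 264.0], [408.0, 284.0], [339.0, 227.0], [405.0, 246.0], [338.0, 207.0], [404.0, 226.0]]
s4 [[400.0, 266.0], [485.0, 216.0], [398.0, 228.0], [483.0, 180.0], [396.0, 208.0], [482.0, 161.0]]
s6 [[256.0, 344.0], [419.0, 402.0], [252.0, 311.0], [416.0, 367.0], [250.0, 293.0], [415.0, 348.0]]
```

The visible fingers seem to end near TCP height rather than 19 mm below it. I'll close at z 31 and check the gap, which should read 44 mm on the cylinder.

```bash

python3 -m jog '[{"x":0,"y":0.01,"z":0.06,"wx":0,"wy":0,"wz":0,"claw":1},{"x":0,"y":0,"z":0,"wx":0,"wy":0,"wz":0,"claw":1}]' | grep -E "ee|force"
python3 -m jog '[{"x":0,"y":0,"z":0,"wx":0,"wy":0,"wz":0,"claw":0},{"x":0,"y":0,"z":0,"wx":0,"wy":0,"wz":0,"claw":0},{"x":0,"y":0,"z":0,"wx":0,"wy":0,"wz":0,"claw":0},{"x":0,"y":0,"z":0,"wx":0,"wy":0,"wz":0,"claw":0},{"x":0,"y":0,"z":0,"wx":0,"wy":0,"wz":0,"claw":0},{"x":0,"y":0,"z":0,"wx":0,"wy":0,"wz":0,"claw":0},{"x":0,"y":0,"z":0,"wx":0,"wy":0,"wz":0,"claw":0},{"x":0,"y":0,"z":0,"wx":0,"wy":0,"wz":0,"claw":0},{"x":0,"y":0,"z":0,"wx":0,"wy":0,"wz":0,"claw":0},{"x":0,"y":0,"z":0,"wx":0,"wy":0,"wz":0,"claw":0}]' 12 | grep -E "ee|force|gap"
```

```text
ee_pos: [499.9, 274.2, 32.3]
force: [-0.2, -0.4, 0.2]
gripper_force: 0.0
ee_pos: [499.3, 273.9, 31.6]
force: [0.3, -0.3, 0.5]
finger_gap: 31.0
gripper_force: 0.0
```

The gap passed 44 with no force, so the tips are above the cylinder and really end about 20 mm higher than stated. I'll open and descend lower, watching the force.

```bash

python3 -m jog '[{"x":0,"y":0,"z":0,"wx":0,"wy":0,"wz":0,"claw":1},{"x":0,"y":0,"z":0,"wx":0,"wy":0,"wz":0,"claw":1},{"x":0,"y":0,"z":0,"wx":0,"wy":0,"wz":0,"claw":1},{"x":0,"y":0,"z":0,"wx":0,"wy":0,"wz":0,"claw":1},{"x":0,"y":0,"z":0,"wx":0,"wy":0,"wz":0,"claw":1},{"x":0,"y":0,"z":0,"wx":0,"wy":0,"wz":0,"claw":1},{"x":0,"y":0,"z":0,"wx":0,"wy":0,"wz":0,"claw":1},{"x":0,"y":0,"z":0,"wx":0,"wy":0,"wz":0,"claw":1},{"x":0,"y":0,"z":0,"wx":0,"wy":0,"wz":0,"claw":1},{"x":0,"y":0,"z":0,"wx":0,"wy":0,"wz":0,"claw":1}]' 12 | grep -E "ee|force|gap"
python3 -m jog '[{"x":0,"y":0,"z":0.04,"wx":0,"wy":0,"wz":0,"claw":1},{"x":0,"y":0,"z":0,"wx":0,"wy":0,"wz":0,"claw":1}]' | grep -E "ee|force|gap"
python3 - <<'E'
from h import *
im=ctrl.camera("scene"); cv2.imwrite("pics/s7.png",cv2.resize(im[180:280,200:300],None,fx=6,fy=6,interpolation=cv2.INTER_CUBIC))
E
```

```text
ee_pos: [499.3, 273.9, 31.6]
force: [-0.2, -1.0, 0.9]
finger_gap: 91.6
gripper_force: 0.0
ee_pos: [499.1, 273.8, 28.1]
force: [0.6, -0.3, -1.2]
finger_gap: 92.8
gripper_force: 0.0
```

View pics/s7.png

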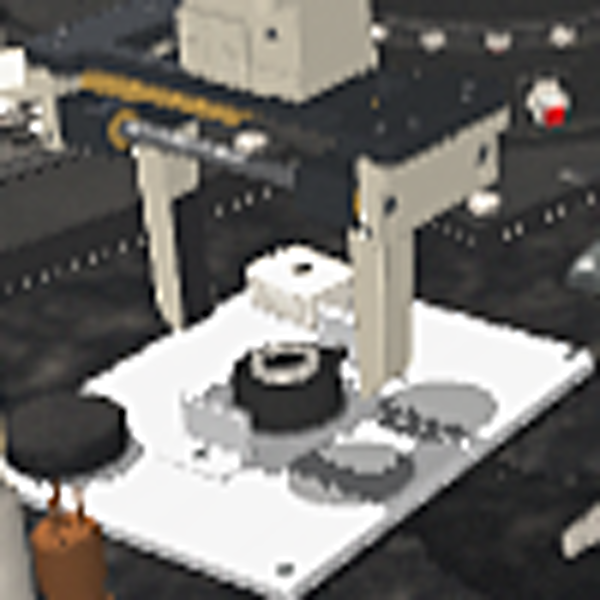

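Sensor undisturbed, ring at (287,363); near fingertip at (375,395) still hovers well above the board. Continuing down gently.

```bash

python3 -m jog '[{"x":0,"y":0,"z":0.06,"wx":0,"wy":0,"wz":0,"claw":1},{"x":0,"y":0,"z":0,"wx":0,"wy":0,"wz":0,"claw":1}]' | grep -E "ee|^force"
python3 -m jog '[{"x":0,"y":0,"z":0.06,"wx":0,"wy":0,"wz":0,"claw":1},{"x":0,"y":0,"z":0,"wx":0,"wy":0,"wz":0,"claw":1}]' | grep -E "ee|^force"
python3 -m jog '[{"x":0,"y":0,"z":0.05,"wx":0,"wy":0,"wz":0,"claw":1},{"x":0,"y":0,"z":0,"wx":0,"wy":0,"wz":0,"claw":1}]' | grep -E "ee|^force"
python3 - <<'E'
from h import *
rows((499,273.5,14),np.radians(10))
print(px2w("scene",crop((287,363),6,(200,180)),31))
E
```

```text
ee_pos: [499.0, 273.8, 23.3]
force: [-0.3, -0.2, 0.1]
ee_pos: [499.0, 273.7, 18.8]
force: [-0.1, -0.6, -0.7]
ee_pos: [499.1, 273.8, 15.2]
force: [-0.3, 0.0, 0.2]
shift units [-0.   -0.    0.02] wz units 0.05 cur 10.3 tilt [-0.001 -0.    -1.   ] j [0.42 0.66 1.73 0.   0.75 0.24] t 23.25
[[493.80475683 274.46534161  31.        ]]
```

```bash

python3 -m jog '[{"x":0,"y":0,"z":0.02,"wx":0,"wy":0,"wz":0,"claw":0},{"x":0,"y":0,"z":0,"wx":0,"wy":0,"wz":0,"claw":0},{"x":0,"y":0,"z":0,"wx":0,"wy":0,"wz":0,"claw":0},{"x":0,"y":0,"z":0,"wx":0,"wy":0,"wz":0,"claw":0},{"x":0,"y":0,"z":0,"wx":0,"wy":0,"wz":0,"claw":0},{"x":0,"y":0,"z":0,"wx":0,"wy":0,"wz":0,"claw":0},{"x":0,"y":0,"z":0,"wx":0,"wy":0,"wz":0,"claw":0},{"x":0,"y":0,"z":0,"wx":0,"wy":0,"wz":0,"claw":0},{"x":0,"y":0,"z":0,"wx":0,"wy":0,"wz":0,"claw":0},{"x":0,"y":0,"z":0,"wx":0,"wy":0,"wz":0,"claw":0}]' 15 | grep -E "ee|force|gap"
```

```text
ee_pos: [499.4, 273.9, 14.4]
force: [-0.4, 0.0, -0.0]
finger_gap: 43.4
gripper_force: 15.0
```

```bash

python3 -m jog '[{"x":0,"y":0,"z":-0.3,"wx":0,"wy":0,"wz":0,"claw":0},{"x":0,"y":0,"z":-0.4,"wx":0,"wy":0,"wz":0,"claw":0},{"x":0,"y":0,"z":-0.4,"wx":0,"wy":0,"wz":0,"claw":0},{"x":0,"y":0,"z":0,"wx":0,"wy":0,"wz":0,"claw":0},{"x":0,"y":0,"z":0,"wx":0,"wy":0,"wz":0,"claw":0}]' | grep -E "ee|force|gap"
python3 - <<'E'
from h import *
rows((480,60.5,95),np.radians(10))
E
```

```text
ee_pos: [500.0, 274.3, 98.1]
force: [0.7, 0.1, -1.4]
finger_gap: 43.0
gripper_force: 15.0
shift units [-2.76 -0.77  0.04] wz units 0.05 cur 10.3 tilt [ 0.003  0.001 -1.   ] j [ 0.42  0.53  1.7  -0.    0.91  0.24] t 24.5
```

```bash

python3 -m jog '[{"x":-0.46,"y":-0.128,"z":0,"wx":0,"wy":0,"wz":0,"claw":0},{"x":-0.46,"y":-0.128,"z":0,"wx":0,"wy":0,"wz":0,"claw":0},{"x":-0.46,"y":-0.128,"z":0,"wx":0,"wy":0,"wz":0,"claw":0},{"x":-0.46,"y":-0.128,"z":0,"wx":0,"wy":0,"wz":0,"claw":0},{"x":-0.46,"y":-0.128,"z":0,"wx":0,"wy":0,"wz":0,"claw":0},{"x":-0.46,"y":-0.128,"z":0,"wx":0,"wy":0,"wz":0,"claw":0},{"x":0,"y":0,"z":0,"wx":0,"wy":0,"wz":0,"claw":0},{"x":0,"y":0,"z":0,"wx":0,"wy":0,"wz":0,"claw":0}]' | grep -E "ee|force|gap"
python3 - <<'E'
from h import *
rows((480,60.5,22),np.radians(10))
im=ctrl.camera("scene"); cv2.imwrite("pics/s8.png",cv2.resize(im[150:270,250:400],None,fx=5,fy=5,interpolation=cv2.INTER_CUBIC))
E
```

```text
ee_pos: [479.1, 58.7, 95.8]
force: [0.1, 0.3, -0.3]
finger_gap: 43.1
gripper_force: 15.0
shift units [0.02 0.02 0.98] wz units 0.02 cur 10.2 tilt [-0.002  0.    -1.   ] j [ 0.03  0.4   1.92  0.    0.82 -0.15] t 25.1667
```

View pics/s8.png

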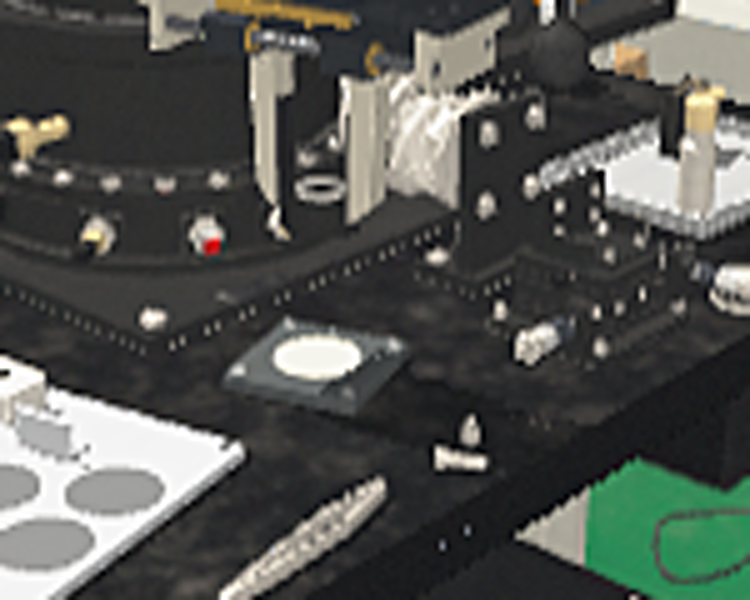

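Sensor is held level between the fingers (ring at (320,188)). The disc is below at (318,355), and the rod and mount stand in the tray at upper right.

```bash

python3 -m jog '[{"x":0.02,"y":0.02,"z":0.4,"wx":0,"wy":0,"wz":0,"claw":0},{"x":0,"y":0,"z":0.4,"wx":0,"wy":0,"wz":0,"claw":0},{"x":0,"y":0,"z":0.18,"wx":0,"wy":0,"wz":0,"claw":0},{"x":0,"y":0,"z":0,"wx":0,"wy":0,"wz":0,"claw":0},{"x":0,"y":0,"z":0,"wx":0,"wy":0,"wz":0,"claw":0}]' | grep -E "ee|^force"
python3 - <<'E'
from h import *
print(px2w("scene",crop((318,355),5,(250,150)),10)); rows((480,60.5,17),np.radians(10))
E
```

```text
ee_pos: [480.6, 62.7, 22.8]
force: [0.0, -0.4, 0.2]
[[480.5737757   56.93296392  10.        ]]
shift units [-0.03 -0.01  0.08] wz units 0.06 cur 10.4 tilt [-0.002  0.    -1.   ] j [ 0.03  0.54  1.95  0.    0.66 -0.15] t 25.6333
```

```bash

python3 -m jog '[{"x":-0.04,"y":0,"z":0.03,"wx":0,"wy":0,"wz":0,"claw":0},{"x":0,"y":0,"z":0,"wx":0,"wy":0,"wz":0,"claw":0}]' | grep -E "ee|^force"
python3 -m jog '[{"x":0,"y":0,"z":0.03,"wx":0,"wy":0,"wz":0,"claw":0},{"x":0,"y":0,"z":0,"wx":0,"wy":0,"wz":0,"claw":0}]' | grep -E "ee|^force"
python3 -m jog '[{"x":0,"y":0,"z":0.02,"wx":0,"wy":0,"wz":0,"claw":0},{"x":0,"y":0,"z":0,"wx":0,"wy":0,"wz":0,"claw":0}]' | grep -E "ee|^force"
```

```text
ee_pos: [482.2, 58.9, 21.8]
force: [0.8, -0.2, -0.7]
ee_pos: [481.8, 58.8, 19.2]
force: [0.0, 0.4, -1.3]
ee_pos: [481.6, 58.8, 17.4]
force: [-0.8, -0.6, 0.0]
```

```bash

python3 -m jog '[{"x":0.01,"y":-0.01,"z":0.015,"wx":0,"wy":0,"wz":0,"claw":0},{"x":0,"y":0,"z":0,"wx":0,"wy":0,"wz":0,"claw":0}]' | grep -E "ee|^force"
python3 -m jog '[{"x":0,"y":0,"z":0.01,"wx":0,"wy":0,"wz":0,"claw":0},{"x":0,"y":0,"z":0,"wx":0,"wy":0,"wz":0,"claw":0}]' | grep -E "ee|^force"
```

```text
ee_pos: [480.9, 59.4, 16.3]
force: [1.1, -0.7, 0.1]
ee_pos: [480.9, 59.4, 16.0]
force: [-2.5, -0.4, 9.3]
```

```bash

python3 -m jog '[{"x":0,"y":0,"z":-0.01,"wx":0,"wy":0,"wz":0,"claw":1},{"x":0,"y":0,"z":0,"wx":0,"wy":0,"wz":0,"claw":1},{"x":0,"y":0,"z":0,"wx":0,"wy":0,"wz":0,"claw":1},{"x":0,"y":0,"z":0,"wx":0,"wy":0,"wz":0,"claw":1},{"x":0,"y":0,"z":-0.3,"wx":0,"wy":0,"wz":0,"claw":1},{"x":0,"y":0,"z":-0.45,"wx":0,"wy":0,"wz":0,"claw":1},{"x":0,"y":0,"z":-0.5,"wx":0,"wy":0,"wz":0,"claw":1},{"x":0,"y":0,"z":-0.5,"wx":0,"wy":0,"wz":0,"claw":1},{"x":0,"y":0,"z":-0.5,"wx":0,"wy":0,"wz":0,"claw":1},{"x":0,"y":0,"z":0,"wx":0,"wy":0,"wz":0,"claw":1}]' | grep -E "ee|^force"
python3 - <<'E'
from h import *
rows((456.2,-284,185),np.radians(12))
im=ctrl.camera("scene"); cv2.imwrite("pics/s9.png",cv2.resize(im[150:270,250:410],None,fx=5,fy=5,interpolation=cv2.INTER_CUBIC))
E
```

```text
ee_pos: [483.6, 59.5, 191.3]
force: [1.1, -0.7, 1.0]
shift units [-4.44 -1.18  0.08] wz units -0.24 cur 10.3 tilt [ 0.01  0.   -1.  ] j [ 0.03  0.26  1.84  0.    1.03 -0.15] t 27.3
```

View pics/s9.png

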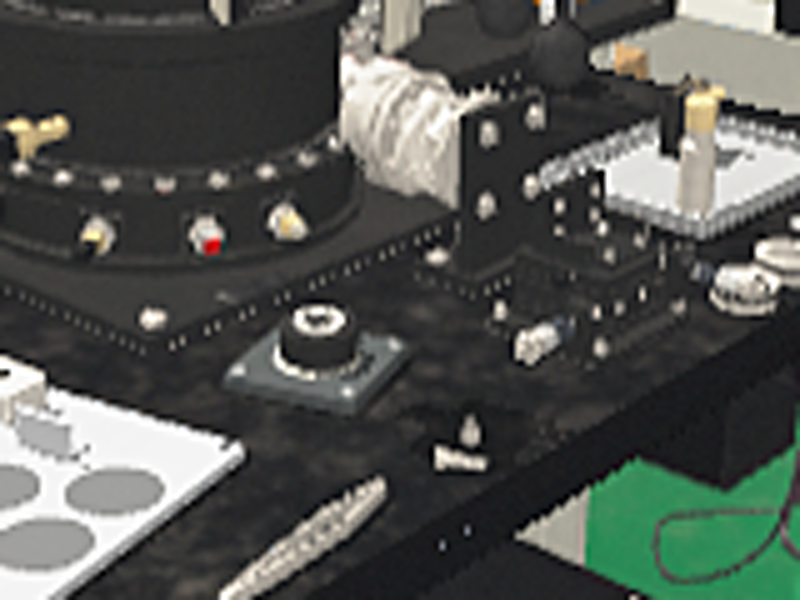

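Sensor sits centred on the white disc (ring (322,318), disc rim showing evenly). The mount goes back first, since its grip needs the rod's pad to be clear.

```bash
python3 - <<'E'
from h import *
print(px2w("scene",crop((322,318),5,(250,150)),33))
rows((531.5,-388.8,215),np.radians(101.6))
E
```

```text
[[478.78685092  55.3930226   33.        ]]
shift units [-6.   -0.43 -0.36] wz units 12.91 cur 10.3 tilt [ 0.006  0.    -1.   ] j [ 0.03  0.26  1.84 -0.    1.03 -0.15] t 27.35
```

```bash

python3 -m jog '[{"x":-0.5,"y":-0.036,"z":-0.03,"wx":0,"wy":0,"wz":0,"claw":1},{"x":-0.5,"y":-0.036,"z":-0.03,"wx":0,"wy":0,"wz":0,"claw":1},{"x":-0.5,"y":-0.036,"z":-0.03,"wx":0,"wy":0,"wz":0,"claw":1},{"x":-0.5,"y":-0.036,"z":-0.03,"wx":0,"wy":0,"wz":0,"claw":1},{"x":-0.5,"y":-0.036,"z":-0.03,"wx":0,"wy":0,"wz":0,"claw":1},{"x":-0.5,"y":-0.036,"z":-0.03,"wx":0,"wy":0,"wz":0,"claw":1}]' | grep ee
python3 -m jog '[{"x":-0.5,"y":-0.036,"z":-0.03,"wx":0,"wy":0,"wz":0,"claw":1},{"x":-0.5,"y":-0.036,"z":-0.03,"wx":0,"wy":0,"wz":0,"claw":1},{"x":-0.5,"y":-0.036,"z":-0.03,"wx":0,"wy":0,"wz":0,"claw":1},{"x":-0.5,"y":-0.036,"z":-0.03,"wx":0,"wy":0,"wz":0,"claw":1},{"x":-0.5,"y":-0.036,"z":-0.03,"wx":0,"wy":0,"wz":0,"claw":1},{"x":-0.5,"y":-0.036,"z":-0.03,"wx":0,"wy":0,"wz":0,"claw":1},{"x":0,"y":0,"z":0,"wx":0,"wy":0,"wz":-0.948,"claw":1},{"x":0,"y":0,"z":0,"wx":0,"wy":0,"wz":-0.948,"claw":1},{"x":0,"y":0,"z":0,"wx":0,"wy":0,"wz":-0.948,"claw":1},{"x":0,"y":0,"z":0,"wx":0,"wy":0,"wz":-0.948,"claw":1}]' | grep ee
python3 -m jog '[{"x":0,"y":0,"z":0,"wx":0,"wy":0,"wz":-0.948,"claw":1},{"x":0,"y":0,"z":0,"wx":0,"wy":0,"wz":-0.948,"claw":1},{"x":0,"y":0,"z":0,"wx":0,"wy":0,"wz":-0.948,"claw":1},{"x":0,"y":0,"z":0,"wx":0,"wy":0,"wz":-0.948,"claw":1},{"x":0,"y":0,"z":0,"wx":0,"wy":0,"wz":-0.948,"claw":1},{"x":0,"y":0,"z":0,"wx":0,"wy":0,"wz":-0.948,"claw":1},{"x":0,"y":0,"z":0,"wx":0,"wy":0,"wz":-0.948,"claw":1},{"x":0,"y":0,"z":0,"wx":0,"wy":0,"wz":-0.948,"claw":1},{"x":0,"y":0,"z":0,"wx":0,"wy":0,"wz":-0.948,"claw":1},{"x":0,"y":0,"z":0,"wx":0,"wy":0,"wz":-0.948,"claw":1}]' | grep ee
python3 - <<'E'
from h import *
rows((531.5,-388.8,41.5),np.radians(101.6))
E
```

```text
ee_pos: [504.4, -166.6, 197.0]
ee_pos: [529.0, -389.1, 209.5]
ee_pos: [529.1, -388.8, 209.7]
shift units [-0.03 -0.01  2.24] wz units 0.04 cur 101.9 tilt [-0.002  0.002 -1.   ] j [-0.7   0.55  1.35  0.    1.24 -2.48] t 29.5167
```

```bash

python3 -m jog '[{"x":-0.01,"y":-0.01,"z":0.45,"wx":0,"wy":0,"wz":0.04,"claw":1},{"x":0,"y":0,"z":0.45,"wx":0,"wy":0,"wz":0,"claw":1},{"x":0,"y":0,"z":0.45,"wx":0,"wy":0,"wz":0,"claw":1},{"x":0,"y":0,"z":0.45,"wx":0,"wy":0,"wz":0,"claw":1},{"x":0,"y":0,"z":0.3,"wx":0,"wy":0,"wz":0,"claw":1},{"x":0,"y":0,"z":0.12,"wx":0,"wy":0,"wz":0,"claw":1},{"x":0,"y":0,"z":0,"wx":0,"wy":0,"wz":0,"claw":1},{"x":0,"y":0,"z":0,"wx":0,"wy":0,"wz":0,"claw":1}]' | grep -E "ee|^force"
python3 - <<'E'
from h import *
rows((531.5,-388.8,41.5),np.radians(101.6))
E
```

```text
ee_pos: [530.5, -389.8, 45.4]
force: [0.7, -0.4, 0.2]
shift units [-0.02  0.01  0.05] wz units -0.04 cur 101.3 tilt [-0.  0. -1.] j [-0.7   0.74  1.47  0.    0.94 -2.47] t 30.1833
```

```bash

python3 -m jog '[{"x":-0.01,"y":0.01,"z":0.04,"wx":0,"wy":0,"wz":-0.04,"claw":1},{"x":0,"y":0,"z":0,"wx":0,"wy":0,"wz":0,"claw":0},{"x":0,"y":0,"z":0,"wx":0,"wy":0,"wz":0,"claw":0},{"x":0,"y":0,"z":0,"wx":0,"wy":0,"wz":0,"claw":0},{"x":0,"y":0,"z":0,"wx":0,"wy":0,"wz":0,"claw":0},{"x":0,"y":0,"z":0,"wx":0,"wy":0,"wz":0,"claw":0},{"x":0,"y":0,"z":0,"wx":0,"wy":0,"wz":0,"claw":0},{"x":0,"y":0,"z":0,"wx":0,"wy":0,"wz":0,"claw":0},{"x":0,"y":0,"z":0,"wx":0,"wy":0,"wz":0,"claw":0},{"x":0,"y":0,"z":0,"wx":0,"wy":0,"wz":0,"claw":0}]' 15
python3 -m jog '[{"x":0,"y":0,"z":-0.3,"wx":0,"wy":0,"wz":0,"claw":0},{"x":0,"y":0,"z":-0.45,"wx":0,"wy":0,"wz":0,"claw":0},{"x":0,"y":0,"z":-0.45,"wx":0,"wy":0,"wz":0,"claw":0},{"x":0,"y":0,"z":-0.45,"wx":0,"wy":0,"wz":0,"claw":0},{"x":0,"y":0,"z":-0.45,"wx":0,"wy":0,"wz":0,"claw":0},{"x":0,"y":0,"z":0,"wx":0,"wy":0,"wz":0,"claw":0}]'
python3 - <<'E'
from h import *
rows((457.2,233.4,215),np.radians(101.6))
E
```

```text
clock: 31.02
ee_pos: [531.1, -388.9, 42.5]
tool_rot: [-0.101, 0.995, -0.0, 0.0]
force: [0.8, -0.7, 1.1]
finger_gap: 49.7
gripper_force: 15.0
clock: 31.52
ee_pos: [533.1, -390.5, 207.2]
tool_rot: [-0.101, 0.995, -0.004, 0.003]
force: [0.1, -0.4, -0.1]
finger_gap: 49.7
gripper_force: 15.0
shift units [-0.68  8.35 -0.17] wz units -0.0 cur 101.6 tilt [ 0.008 -0.007 -1.   ] j [-0.7   0.55  1.35 -0.    1.22 -2.48] t 31.5167
```

Gripped; sending it back: 16 rows.

```bash

python3 -m jog '[{"x":-0.043,"y":0.52,"z":-0.02,"wx":0,"wy":0,"wz":0,"claw":0},{"x":-0.043,"y":0.52,"z":-0.02,"wx":0,"wy":0,"wz":0,"claw":0},{"x":-0.043,"y":0.52,"z":-0.02,"wx":0,"wy":0,"wz":0,"claw":0},{"x":-0.043,"y":0.52,"z":-0.02,"wx":0,"wy":0,"wz":0,"claw":0},{"x":-0.043,"y":0.52,"z":-0.02,"wx":0,"wy":0,"wz":0,"claw":0},{"x":-0.043,"y":0.52,"z":0,"wx":0,"wy":0,"wz":0,"claw":0},{"x":-0.043,"y":0.52,"z":0,"wx":0,"wy":0,"wz":0,"claw":0},{"x":-0.043,"y":0.52,"z":0,"wx":0,"wy":0,"wz":0,"claw":0}]' | grep ee
python3 -m jog '[{"x":-0.043,"y":0.52,"z":0,"wx":0,"wy":0,"wz":0,"claw":0},{"x":-0.043,"y":0.52,"z":0,"wx":0,"wy":0,"wz":0,"claw":0},{"x":-0.043,"y":0.52,"z":0,"wx":0,"wy":0,"wz":0,"claw":0},{"x":-0.043,"y":0.52,"z":0,"wx":0,"wy":0,"wz":0,"claw":0},{"x":-0.043,"y":0.52,"z":0,"wx":0,"wy":0,"wz":0,"claw":0},{"x":-0.043,"y":0.52,"z":0,"wx":0,"wy":0,"wz":0,"claw":0},{"x":-0.043,"y":0.52,"z":0,"wx":0,"wy":0,"wz":0,"claw":0},{"x":-0.043,"y":0.52,"z":0,"wx":0,"wy":0,"wz":0,"claw":0},{"x":0,"y":0,"z":0,"wx":0,"wy":0,"wz":0,"claw":0},{"x":0,"y":0,"z":0,"wx":0,"wy":0,"wz":0,"claw":0}]' | grep ee
python3 - <<'E'
from h import *
rows((457.2,233.4,53),np.radians(101.6))
E
```

```text
ee_pos: [492.9, -76.3, 207.1]
ee_pos: [455.6, 234.2, 206.9]
shift units [-0.02 -0.01  2.05] wz units 0.03 cur 101.8 tilt [-0.001 -0.    -1.   ] j [ 0.38  0.29  1.76 -0.    1.1  -1.39] t 33.0167
```

```bash

python3 -m jog '[{"x":-0.01,"y":-0.01,"z":0.45,"wx":0,"wy":0,"wz":0.03,"claw":0},{"x":0,"y":0,"z":0.45,"wx":0,"wy":0,"wz":0,"claw":0},{"x":0,"y":0,"z":0.45,"wx":0,"wy":0,"wz":0,"claw":0},{"x":0,"y":0,"z":0.45,"wx":0,"wy":0,"wz":0,"claw":0},{"x":0,"y":0,"z":0.25,"wx":0,"wy":0,"wz":0,"claw":0},{"x":0,"y":0,"z":0,"wx":0,"wy":0,"wz":0,"claw":0},{"x":0,"y":0,"z":0,"wx":0,"wy":0,"wz":0,"claw":0}]' | grep -E "ee|^force"
python3 - <<'E'
from h import *
rows((457.2,233.4,48),np.radians(101.6))
E
```

```text
ee_pos: [457.1, 231.1, 53.5]
force: [0.3, -0.1, -1.2]
shift units [-0.01  0.03  0.07] wz units -0.04 cur 101.3 tilt [-0.002 -0.001 -1.   ] j [ 0.38  0.52  1.87 -0.    0.76 -1.39] t 33.6
```

```bash

python3 -m jog '[{"x":-0.01,"y":0.03,"z":0.07,"wx":0,"wy":0,"wz":-0.04,"claw":0},{"x":0,"y":0,"z":0,"wx":0,"wy":0,"wz":0,"claw":0}]' | grep -E "ee|^force"
python3 -m jog '[{"x":0,"y":0,"z":0.02,"wx":0,"wy":0,"wz":0,"claw":0},{"x":0,"y":0,"z":0,"wx":0,"wy":0,"wz":0,"claw":0}]' | grep -E "ee|^force"
python3 -m jog '[{"x":0,"y":0,"z":0.015,"wx":0,"wy":0,"wz":0,"claw":0},{"x":0,"y":0,"z":0,"wx":0,"wy":0,"wz":0,"claw":0}]' | grep -E "ee|^force"
```

```text
ee_pos: [458.2, 234.7, 49.3]
force: [-0.9, 1.1, -0.6]
ee_pos: [457.8, 234.7, 47.6]
force: [-0.0, -0.3, -1.1]
ee_pos: [457.8, 234.7, 46.4]
force: [-1.0, -0.6, 3.6]
```

```bash

python3 -m jog '[{"x":0.01,"y":-0.02,"z":-0.03,"wx":0,"wy":0,"wz":0,"claw":0},{"x":0,"y":0,"z":0,"wx":0,"wy":0,"wz":0,"claw":0},{"x":0,"y":0,"z":0.03,"wx":0,"wy":0,"wz":0,"claw":0},{"x":0,"y":0,"z":0,"wx":0,"wy":0,"wz":0,"claw":0}]' | grep -E "ee|^force"
python3 -m jog '[{"x":0,"y":0,"z":0,"wx":0,"wy":0,"wz":0,"claw":1},{"x":0,"y":0,"z":0,"wx":0,"wy":0,"wz":0,"claw":1},{"x":0,"y":0,"z":0,"wx":0,"wy":0,"wz":0,"claw":1},{"x":0,"y":0,"z":0,"wx":0,"wy":0,"wz":0,"claw":1},{"x":0,"y":0,"z":-0.3,"wx":0,"wy":0,"wz":0,"claw":1},{"x":0,"y":0,"z":-0.45,"wx":0,"wy":0,"wz":0,"claw":1},{"x":0,"y":0,"z":-0.45,"wx":0,"wy":0,"wz":0,"claw":1},{"x":0,"y":0,"z":-0.45,"wx":0,"wy":0,"wz":0,"claw":1},{"x":0,"y":0,"z":-0.45,"wx":0,"wy":0,"wz":0,"claw":0.6},{"x":0,"y":0,"z":0,"wx":0,"wy":0,"wz":0,"claw":0.6}]' | grep -E "ee|^force"
python3 - <<'E'
from h import *
rows((456.2,-284,215),np.radians(12.2))
im=ctrl.camera("scene"); cv2.imwrite("pics/s10.png",cv2.resize(im[180:280,200:300],None,fx=6,fy=6,interpolation=cv2.INTER_CUBIC))
E
```

```text
ee_pos: [457.3, 233.0, 46.1]
force: [-0.8, -1.2, 3.9]
ee_pos: [459.3, 234.0, 209.3]
force: [0.3, -0.0, 0.6]
shift units [ 1.44 -6.75 -0.1 ] wz units 13.01 cur 101.7 tilt [ 0.009  0.003 -1.   ] j [ 0.38  0.29  1.75  0.    1.09 -1.39] t 35.2667
```

View pics/s10.png

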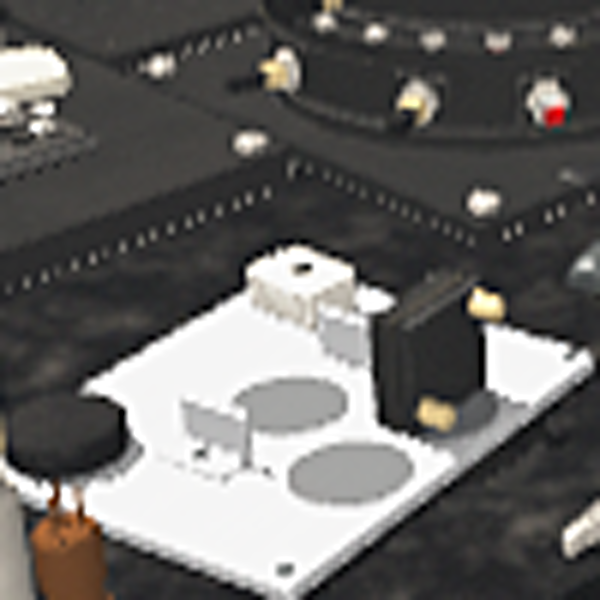

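The mount is back upright on its pad; its lower knob at pixel (272.7,248.8) matches the original (272.4,249.4). Next, the rod.

```bash

python3 -m jog '[{"x":0.111,"y":-0.52,"z":-0.02,"wx":0,"wy":0,"wz":0,"claw":0.6},{"x":0.111,"y":-0.52,"z":-0.02,"wx":0,"wy":0,"wz":0,"claw":0.6},{"x":0.111,"y":-0.52,"z":-0.02,"wx":0,"wy":0,"wz":0,"claw":0.6},{"x":0.111,"y":-0.52,"z":-0.02,"wx":0,"wy":0,"wz":0,"claw":0.6},{"x":0.111,"y":-0.52,"z":-0.02,"wx":0,"wy":0,"wz":0,"claw":0.6},{"x":0.111,"y":-0.52,"z":0,"wx":0,"wy":0,"wz":0,"claw":0.6},{"x":0.111,"y":-0.52,"z":0,"wx":0,"wy":0,"wz":0,"claw":0.6}]' | grep ee
python3 -m jog '[{"x":0.111,"y":-0.52,"z":0,"wx":0,"wy":0,"wz":0,"claw":0.6},{"x":0.111,"y":-0.52,"z":0,"wx":0,"wy":0,"wz":0,"claw":0.6},{"x":0.111,"y":-0.52,"z":0,"wx":0,"wy":0,"wz":0,"claw":0.6},{"x":0.111,"y":-0.52,"z":0,"wx":0,"wy":0,"wz":0,"claw":0.6},{"x":0.111,"y":-0.52,"z":0,"wx":0,"wy":0,"wz":0,"claw":0.6},{"x":0.111,"y":-0.52,"z":0,"wx":0,"wy":0,"wz":0,"claw":0.6},{"x":0,"y":0,"z":0,"wx":0,"wy":0,"wz":1,"claw":0.6},{"x":0,"y":0,"z":0,"wx":0,"wy":0,"wz":1,"claw":0.6},{"x":0,"y":0,"z":0,"wx":0,"wy":0,"wz":1,"claw":0.6},{"x":0,"y":0,"z":0,"wx":0,"wy":0,"wz":1,"claw":0.6}]' | grep ee
python3 -m jog '[{"x":0,"y":0,"z":0,"wx":0,"wy":0,"wz":1,"claw":0.6},{"x":0,"y":0,"z":0,"wx":0,"wy":0,"wz":1,"claw":0.6},{"x":0,"y":0,"z":0,"wx":0,"wy":0,"wz":1,"claw":0.6},{"x":0,"y":0,"z":0,"wx":0,"wy":0,"wz":1,"claw":0.6},{"x":0,"y":0,"z":0,"wx":0,"wy":0,"wz":1,"claw":0.6},{"x":0,"y":0,"z":0,"wx":0,"wy":0,"wz":1,"claw":0.6},{"x":0,"y":0,"z":0,"wx":0,"wy":0,"wz":1,"claw":0.6},{"x":0,"y":0,"z":0,"wx":0,"wy":0,"wz":1,"claw":0.6},{"x":0,"y":0,"z":0,"wx":0,"wy":0,"wz":1,"claw":0.6},{"x":0,"y":0,"z":0,"wx":0,"wy":0,"wz":0,"claw":0.6}]' | grep ee
python3 - <<'E'
from h import *
rows((456,-284,54.6),np.radians(12.2))
E
```

```text
ee_pos: [454.1, -48.0, 209.8]
ee_pos: [452.8, -285.4, 209.2]
ee_pos: [453.0, -285.1, 209.4]
shift units [0.   0.05 2.06] wz units -0.04 cur 12.0 tilt [-0.002  0.001 -1.   ] j [-0.65  0.33  1.69  0.    1.12 -0.86] t 37.5667
```

```bash

python3 -m jog '[{"x":-0.01,"y":0.03,"z":0.45,"wx":0,"wy":0,"wz":-0.04,"claw":0.6},{"x":0,"y":0,"z":0.45,"wx":0,"wy":0,"wz":0,"claw":0.6},{"x":0,"y":0,"z":0.45,"wx":0,"wy":0,"wz":0,"claw":0.6},{"x":0,"y":0,"z":0.45,"wx":0,"wy":0,"wz":0,"claw":0.6},{"x":0,"y":0,"z":0.25,"wx":0,"wy":0,"wz":0,"claw":0.6},{"x":0,"y":0,"z":0,"wx":0,"wy":0,"wz":0,"claw":0.6},{"x":0,"y":0,"z":0,"wx":0,"wy":0,"wz":0,"claw":0.6}]' | grep -E "ee|^force"
python3 - <<'E'
from h import *
rows((456,-284,54.6),np.radians(12.2))
E
```

```text
ee_pos: [455.2, -285.3, 56.3]
force: [0.2, -0.7, 1.3]
shift units [0.01 0.01 0.02] wz units 0.07 cur 12.7 tilt [-0.002  0.002 -1.   ] j [-0.65  0.55  1.8  -0.    0.79 -0.87] t 38.15
```

```bash

python3 -m jog '[{"x":0.015,"y":0.01,"z":0.02,"wx":0,"wy":0,"wz":0.07,"claw":0.6},{"x":0,"y":0,"z":0,"wx":0,"wy":0,"wz":0,"claw":0},{"x":0,"y":0,"z":0,"wx":0,"wy":0,"wz":0,"claw":0},{"x":0,"y":0,"z":0,"wx":0,"wy":0,"wz":0,"claw":0},{"x":0,"y":0,"z":0,"wx":0,"wy":0,"wz":0,"claw":0},{"x":0,"y":0,"z":0,"wx":0,"wy":0,"wz":0,"claw":0},{"x":0,"y":0,"z":0,"wx":0,"wy":0,"wz":0,"claw":0},{"x":0,"y":0,"z":0,"wx":0,"wy":0,"wz":0,"claw":0},{"x":0,"y":0,"z":0,"wx":0,"wy":0,"wz":0,"claw":0}]' 20
python3 -m jog '[{"x":0,"y":0,"z":-0.3,"wx":0,"wy":0,"wz":0,"claw":0},{"x":0,"y":0,"z":-0.45,"wx":0,"wy":0,"wz":0,"claw":0},{"x":0,"y":0,"z":-0.45,"wx":0,"wy":0,"wz":0,"claw":0},{"x":0,"y":0,"z":-0.45,"wx":0,"wy":0,"wz":0,"claw":0},{"x":0,"y":0,"z":-0.45,"wx":0,"wy":0,"wz":0,"claw":0},{"x":0,"y":0,"z":0,"wx":0,"wy":0,"wz":0,"claw":0}]'
python3 - <<'E'
from h import *
rows((441,287.5,215),np.radians(12.2))
E
```

```text
clock: 38.9
ee_pos: [456.4, -284.6, 55.8]
tool_rot: [0.629, 0.778, -0.0, 0.0]
force: [-0.0, -0.1, 2.8]
finger_gap: 22.8
gripper_force: 20.0
clock: 39.4
ee_pos: [458.3, -285.9, 219.2]
tool_rot: [0.629, 0.778, 0.0, 0.005]
force: [0.2, 0.1, -0.4]
finger_gap: 23.0
gripper_force: 20.0
shift units [7.52 1.37 0.01] wz units -0.02 cur 12.1 tilt [ 0.007 -0.005 -1.   ] j [-0.64  0.32  1.68  0.    1.13 -0.85] t 39.4
```

```bash

python3 -m jog '[{"x":0.5,"y":0.091,"z":0,"wx":0,"wy":0,"wz":0,"claw":0},{"x":0.5,"y":0.091,"z":0,"wx":0,"wy":0,"wz":0,"claw":0},{"x":0.5,"y":0.091,"z":0,"wx":0,"wy":0,"wz":0,"claw":0},{"x":0.5,"y":0.091,"z":0,"wx":0,"wy":0,"wz":0,"claw":0},{"x":0.5,"y":0.091,"z":0,"wx":0,"wy":0,"wz":0,"claw":0},{"x":0.5,"y":0.091,"z":0,"wx":0,"wy":0,"wz":0,"claw":0},{"x":0.5,"y":0.091,"z":0,"wx":0,"wy":0,"wz":0,"claw":0},{"x":0.5,"y":0.091,"z":0,"wx":0,"wy":0,"wz":0,"claw":0}]' | grep ee
python3 -m jog '[{"x":0.5,"y":0.091,"z":0,"wx":0,"wy":0,"wz":0,"claw":0},{"x":0.5,"y":0.091,"z":0,"wx":0,"wy":0,"wz":0,"claw":0},{"x":0.5,"y":0.091,"z":0,"wx":0,"wy":0,"wz":0,"claw":0},{"x":0.5,"y":0.091,"z":0,"wx":0,"wy":0,"wz":0,"claw":0},{"x":0.5,"y":0.091,"z":0,"wx":0,"wy":0,"wz":0,"claw":0},{"x":0.5,"y":0.091,"z":0,"wx":0,"wy":0,"wz":0,"claw":0},{"x":0.5,"y":0.091,"z":0,"wx":0,"wy":0,"wz":0,"claw":0},{"x":0,"y":0,"z":0,"wx":0,"wy":0,"wz":0,"claw":0},{"x":0,"y":0,"z":0,"wx":0,"wy":0,"wz":0,"claw":0}]' | grep ee
python3 - <<'E'
from h import *
rows((441,288,70),np.radians(12.2))
E
```

```text
ee_pos: [446.2, 22.1, 212.4]
ee_pos: [438.0, 288.2, 211.9]
shift units [-0.01  0.04  1.89] wz units 0.01 cur 12.2 tilt [-0.001 -0.001 -1.   ] j [0.49 0.31 1.72 0.   1.12 0.28] t 40.8167
```

```bash

python3 -m jog '[{"x":-0.02,"y":0.02,"z":0.45,"wx":0,"wy":0,"wz":0,"claw":0},{"x":0,"y":0,"z":0.45,"wx":0,"wy":0,"wz":0,"claw":0},{"x":0,"y":0,"z":0.45,"wx":0,"wy":0,"wz":0,"claw":0},{"x":0,"y":0,"z":0.4,"wx":0,"wy":0,"wz":0,"claw":0},{"x":0,"y":0,"z":0.14,"wx":0,"wy":0,"wz":0,"claw":0},{"x":0,"y":0,"z":0,"wx":0,"wy":0,"wz":0,"claw":0},{"x":0,"y":0,"z":0,"wx":0,"wy":0,"wz":0,"claw":0}]' | grep -E "ee|^force"
python3 - <<'E'
from h import *
rows((441,288,62),np.radians(12.2))
E
```

```text
ee_pos: [441.0, 285.4, 72.0]
force: [0.5, -0.4, -0.7]
shift units [0.03 0.01 0.13] wz units -0.03 cur 12.0 tilt [ 0. -0. -1.] j [ 0.49  0.5   1.83 -0.    0.81  0.28] t 41.4
```

```bash

python3 -m jog '[{"x":0.03,"y":0,"z":0.12,"wx":0,"wy":0,"wz":-0.03,"claw":0},{"x":0,"y":0,"z":0,"wx":0,"wy":0,"wz":0,"claw":0},{"x":0,"y":0,"z":0,"wx":0,"wy":0,"wz":0,"claw":0}]' | grep -E "ee|^force"
python3 -m jog '[{"x":0,"y":0,"z":0.02,"wx":0,"wy":0,"wz":0,"claw":0},{"x":0,"y":0,"z":0,"wx":0,"wy":0,"wz":0,"claw":0}]' | grep -E "ee|^force"
python3 -m jog '[{"x":0,"y":0,"z":0.015,"wx":0,"wy":0,"wz":0,"claw":0},{"x":0,"y":0,"z":0,"wx":0,"wy":0,"wz":0,"claw":0}]' | grep -E "ee|^force"
```

```text
ee_pos: [440.4, 288.3, 63.0]
force: [0.0, -0.2, -1.3]
ee_pos: [440.2, 288.2, 61.2]
force: [0.5, -0.0, -2.0]
ee_pos: [440.2, 288.1, 59.9]
force: [0.1, -0.1, -0.3]
```

```bash

python3 -m jog '[{"x":0,"y":0.01,"z":0.01,"wx":0,"wy":0,"wz":0,"claw":0},{"x":0,"y":0,"z":0,"wx":0,"wy":0,"wz":0,"claw":0}]' | grep -E "ee|^force"
python3 -m jog '[{"x":0,"y":0,"z":0,"wx":0,"wy":0,"wz":0,"claw":0.55},{"x":0,"y":0,"z":0,"wx":0,"wy":0,"wz":0,"claw":0.55},{"x":0,"y":0,"z":0,"wx":0,"wy":0,"wz":0,"claw":0.55},{"x":0,"y":0,"z":0,"wx":0,"wy":0,"wz":0,"claw":0.55},{"x":0,"y":0,"z":0,"wx":0,"wy":0,"wz":0,"claw":0.55},{"x":0,"y":0,"z":-0.3,"wx":0,"wy":0,"wz":0,"claw":0.55},{"x":0,"y":0,"z":-0.45,"wx":0,"wy":0,"wz":0,"claw":0.55},{"x":0,"y":0,"z":-0.45,"wx":0,"wy":0,"wz":0,"claw":0.55},{"x":0,"y":0,"z":-0.45,"wx":0,"wy":0,"wz":0,"claw":0.55},{"x":0,"y":0,"z":-0.45,"wx":0,"wy":0,"wz":0,"claw":0.55}]' | grep -E "ee|^force"
python3 -m jog '[{"x":-0.5,"y":-0.2,"z":0,"wx":0,"wy":0,"wz":0,"claw":0.55},{"x":-0.5,"y":-0.2,"z":0,"wx":0,"wy":0,"wz":0,"claw":0.55},{"x":-0.5,"y":-0.2,"z":0,"wx":0,"wy":0,"wz":0,"claw":0.55},{"x":-0.5,"y":-0.2,"z":0,"wx":0,"wy":0,"wz":0,"claw":0.55},{"x":-0.5,"y":-0.2,"z":0,"wx":0,"wy":0,"wz":0,"claw":0.55},{"x":-0.5,"y":-0.2,"z":0,"wx":0,"wy":0,"wz":0,"claw":0.55},{"x":-0.5,"y":-0.1,"z":0,"wx":0,"wy":0,"wz":0,"claw":0.55},{"x":-0.5,"y":-0.1,"z":0,"wx":0,"wy":0,"wz":0,"claw":0.55},{"x":-0.5,"y":-0.1,"z":0,"wx":0,"wy":0,"wz":0,"claw":0.55},{"x":-0.5,"y":-0.1,"z":0,"wx":0,"wy":0,"wz":0,"claw":0.55}]' | grep -E "ee|^force"
python3 -m jog '[{"x":-0.5,"y":0,"z":0,"wx":0,"wy":0,"wz":0,"claw":0.55},{"x":-0.5,"y":0,"z":0,"wx":0,"wy":0,"wz":0,"claw":0.55},{"x":-0.5,"y":0,"z":0,"wx":0,"wy":0,"wz":0,"claw":0.55},{"x":-0.5,"y":0,"z":0,"wx":0,"wy":0,"wz":0,"claw":0.55},{"x":0,"y":0,"z":0,"wx":0,"wy":0,"wz":0,"claw":0.55},{"x":0,"y":0,"z":0,"wx":0,"wy":0,"wz":0,"claw":0.55}]' | grep -E "ee|^force"
python3 - <<'E'
from h import *
im=ctrl.camera("top"); cv2.imwrite("pics/t9.png",cv2.resize(im[155:240,195:335],None,fx=5.7,fy=5.7,interpolation=cv2.INTER_CUBIC))
im=ctrl.camera("scene"); cv2.imwrite("pics/s11.png",im)
E
```

```text
ee_pos: [441.0, 288.4, 59.8]
force: [-3.6, -0.2, 9.3]
ee_pos: [440.5, 288.0, 218.1]
force: [0.0, -0.5, 0.6]
ee_pos: [402.9, -105.6, 216.7]
force: [0.9, 1.6, -0.3]
ee_pos: [435.0, -251.5, 216.0]
force: [-0.2, 0.4, 0.6]
```

View pics/t9.png

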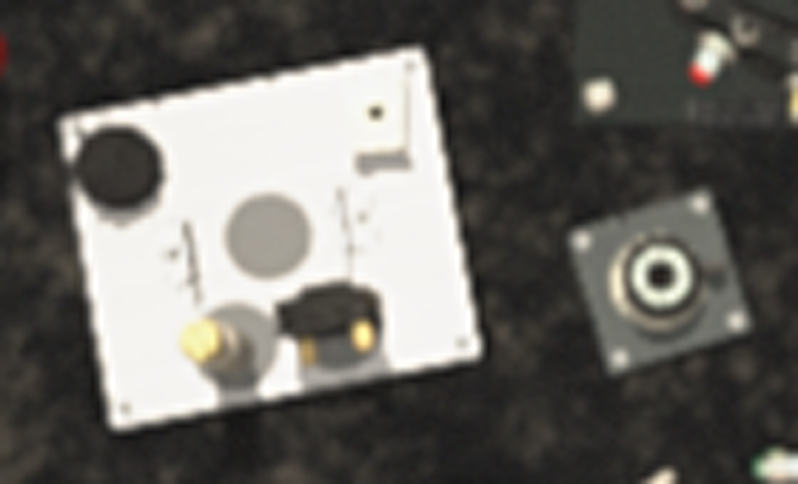

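```bash
python3 - <<'E'
from h import *
c=lambda a,z:px2w("top",crop(a,5.7,(195,155)),z).round(1)
print("sensor",c((661,275),33),"plate",c([(571,240),(708,189),(750,325),(612,374)],10).mean(0),"rod",c((202,340),90),"mount knobs",c([(307,350),(363,335)],40))
print("before knobs",px2w("top",crop([(551,408),(615,390)],6.6,(165,155)),40).round(1))
E
```

```text
sensor [[481.   58.4  33. ]] plate [479.775  59.675  10.   ] rod [[437.8 286.2  90. ]] mount knobs [[437.2 242.9  40. ]
 [445.7 213.8  40. ]]
before knobs [[436.  244.   40. ]
 [444.7 215.3  40. ]]
```

The final picture shows the rod head at (202,340), the mount on its pad, the sensor ring at (661,275) on the disc, and the cap and riser unmoved. All positions agree to within about 2–3 mm.

```bash
python3 -c "
from plant import ctrl
print(ctrl.hand_in())"
```

```text
the job is handed in; nothing more can be done
None
```

Job done and handed in at about 43 s: sensor head face up on the test plate, mirror mount and feedthrough upright on their own pads (2–3 mm by my measurements), riser block and cap untouched; no verdict came back.

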